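Break down a stack of exhaust flanges onto their kitting pads

ROBOT

A 6-joint arm with a two-finger parallel gripper is mounted at the origin on the work surface. World frame = base frame: x ahead of the robot, y to its left, z up, the work surface at z = 0. Lengths are in m, angles in rad, forces in N, time in s.
With the tool pointing down it reaches from about 0.35 to 0.775 m from the base axis. Payload 7.3 kg.
Tool frame: the origin (TCP) lies between the finger pads; the fingertips stand 8 mm ahead of it and the grasp point (between the pads) lies 11 mm behind it (robot.nose_length is the distance from the TCP to the fingertips, in m); z points along the fingers, y is the line along which they close (so a half turn about z gives the same grasp; the last joint's range is limited). The gripper opens to 92 mm and grips with 3 to 60 N. Pads are 19 mm wide; open, the fingers measure 130 mm over their backs; the gripper's body (75 mm by 190 mm) begins 47 mm behind the grasp point.
Start: joints at [-1.445, 0.342, 1.524, -0, 1.275, -0.146], TCP at [0.141, -0.506, 0.235] pointing down, gripper open.
Joint ranges: [-2.53, 2.53], [-0.77, 2.02], [0.04, 2.7], [-1, 4.14], [0.28, 2.66], [-3.11, 3.11]. Speed limits (rad/s): [2.57, 2.57, 3.14, 3.14, 3.14, 3.14].

INTERFACE

Orientations are given as [roll, pitch, yaw] about the fixed x, y, z axes, in that order (R = Rz(yaw) Ry(pitch) Rx(roll)).
In Python, from cell import robot gives the robot as it stands. The module is installed in compiled form; this text tells all that it offers.
- The arm moves only by the shell command python3 -m jog 'ROWS' [FORCE]. ROWS is JSON, a list that holds one entry, the list of rows, each a list of 5 numbers: the gripper's target within -1 to 1 (fully open at 1, half-way at 0, shut at -1), then the shift along the tool's x, y, z in m, then the turn about the tool's z in rad. A call has 1 to 5 rows; each row is the pose to reach, as a shift and turn from the pose commanded when the call began, along the tool's axes at that moment; what a row does not reach only later rows make up. A row lasts 1/12 s, in which the tool goes at most 41.7 mm and 7.16 degrees, less where a joint would pass 70% of its speed; a pose out of reach is approached as far as the arm can. A call with a gripper value outside its range is refused whole. The fingers move at their own pace and stop on an object; FORCE is the grip in N (left out, the last holds). Time passes only in rows, so rows that repeat a pose let the fingers close. It gives the time, the measured TCP pose, the force, the opening and the grip force at its end, in the units of the state.
- robot.observe(): the state, without advancing time (a new reading comes with each control period).
- robot.read_camera(name): name is "scene" or "top" or "wrist"; returns the picture (480x640x3 uint8, red, green, blue); there is no depth.
- robot.camera_model(name): a dict with "camera_matrix" (3x3 intrinsics, pixels), "dist_coeffs" ([k1, k2, p1, p2, k3] as OpenCV has them; the pictures are not rectified), "position" and "attitude" of the camera in the world; the wrist camera has in their place "mount" (4x4, takes a point from camera to tool coordinates, whose origin is the TCP and whose axes are the flange's). Camera axes: x right, y down, z forward; pixel columns grow to the right and rows downward; lengths in m; the calibration is good to about 2 mm. A picture is of the moment at which its call begins: read the wrist's pose just before it. camera_model takes no time and is no camera call.
- robot.hand_in(): hands the job in; it is judged then, once.
The state is a dict: "time": time; "qpos": joint angles; "qvel": joint speeds; "joint_efforts": joint torques, N m; "tool_pos": TCP position; "tool_rot": TCP orientation; "contact_force": force on the tool from outside, world axes, zero at the start; "torque": the same for the moment, N m; "opening": finger opening in m; "grip_force": force on a finger pad.
Only numpy, scipy, OpenCV 4.12 (cv2) and the standard library are available. Lean on these libraries where they do the work, as an engineer would, in place of code of your own. Each camera call takes 0.05 s, during which the arm holds its last target. There are 200 camera calls.

TASK

Take the stack of exhaust parts apart from the top, one part at a time, leaving the rest of the stack standing where it is, and set each part flat on the kitting pad whose black inlay has its shape and size, centred on the inlay. Turn the two-eared flange and the rectangular flange to lie along their inlays. Do not put or drop any of the upper three on the bench on the way, or tip any part over.

Things in the scene. Friction and masses are not known exactly. Their poses are not given: they have to be found in the camera images.
- hex_bung: Top of the stack: steel hexagonal bung with a dark bore, 34 mm across flats (39 across corners), 24 mm high. Origin at the centre of its underside, z up; two of its flats face its +y and -y. About 0.12 kg; rests on the collar's top.
- collar: Second from the top: round aluminium collar, a ring of 50 mm outer and 28 mm inner diameter, 24 mm high. Origin at the centre of its underside, z up. About 0.18 kg; rests on the two-eared flange.
- ear_flange: Third from the top: flat steel flange with two rounded ears, 100 mm long along its x (over the ears), 56 mm wide along its y at the middle (parallel flats 24 mm long there), 16 mm thick. Origin at the centre of its underside, z up; a half turn looks the same. About 0.35 kg; rests on the rectangular flange.
- port_flange: Bottom of the stack: flat rectangular dark steel flange, 120 mm along its x, 62 mm along its y, 18 mm thick. Origin at the centre of its underside, z up; a half turn looks the same. About 0.65 kg; it lies on the bench (z = 0) on any of five spots, at a varying yaw.
- hex_pad: Fixed kitting pad: a white plastic board 72 x 72 mm, 10 mm high, with a black rubber inlay standing 3 mm proud of it, in the outline of the hexagonal bung (34 mm across flats). Origin at the centre of the board's underside (the inlay is centred on it), z up, so a part's underside rests 13 mm above it. It keeps still; it lies on any of five spots of the bench, at a varying yaw.
- collar_pad: Fixed kitting pad: a white plastic board 72 x 72 mm, 10 mm high, with a black rubber inlay standing 3 mm proud of it, a plain disc of 50 mm diameter, the outline of the collar. Origin at the centre of the board's underside (the inlay is centred on it), z up, so a part's underside rests 13 mm above it. It keeps still; it lies on any of five spots of the bench, at a varying yaw.
- ear_pad: Fixed kitting pad: a white plastic board 116 (x) x 72 (y) mm, 10 mm high, with a black rubber inlay standing 3 mm proud of it, in the outline of the two-eared flange, its ears along the pad's x. Origin at the centre of the board's underside (the inlay is centred on it), z up, so a part's underside rests 13 mm above it. It keeps still; it lies on any of five spots of the bench, at a varying yaw.
- port_pad: Fixed kitting pad: a white plastic board 136 (x) x 78 (y) mm, 10 mm high, with a black rubber inlay standing 3 mm proud of it, in the outline of the rectangular flange (120 along the pad's x by 62). Origin at the centre of the board's underside (the inlay is centred on it), z up, so a part's underside rests 13 mm above it. It keeps still; it lies on any of five spots of the bench, at a varying yaw.
Not all that is in view belongs to the job. Leave any blue or pink look-alike of the collar alone.

How it is judged:
By the outcome, as a careful person would: the job done as asked, in the order asked, and still so for the second after the job is handed in, with the robot touching nothing.
It also fails if it takes over 118 s, if anything falls off the work surface, if the arm or the gripper's body presses on something with over 40 N, if the wrist force passes 120 N, or if a joint passes its speed limit or range.

## Working session

There is one attempt and no reset: what is moved stays moved. The work goes in short steps, Python scripts to look and compute and a shell command to move; the robot and the scene stay as the last step left them, time stands still between calls to the robot, and variables do not carry over. Pictures are saved under pics/ and viewed, at most 14 in all, crops included, and the job is handed in when it is done.

```bash
mkdir -p pics; ls
python3 - <<'E'
from cell import robot
import cv2,json
s=robot.observe();print({k:(v if not hasattr(v,'round') else v) for k,v in s.items()})
for n in ("scene","top","wrist"):
    m=robot.camera_model(n);print(n,m)
    cv2.imwrite(f"pics/{n}0.png",robot.read_camera(n)[:,:,::-1])
E
```

```text
pics
{'time': 0.0, 'qpos': array([-1.44501241e+00,  3.42658386e-01,  1.52502664e+00,  3.01434741e-05,
        1.27539318e+00, -1.45988598e-01]), 'qvel': array([-5.59535871e-04, -2.95160352e-04, -1.29443927e-03, -9.38697763e-05,
        8.64484302e-04,  1.00539509e-03]), 'joint_efforts': array([ 1.26172155e-03, -4.31232584e+01, -2.44222766e+01,  7.19306013e-02,
        5.56878909e-02, -1.11565437e-04]), 'tool_pos': array([ 0.14091615, -0.50532211,  0.23407499]), 'tool_rot': array([-3.14012710e+00, -2.44621728e-04,  2.71763537e-01]), 'contact_force': array([-0.32500484, -0.16567895, -0.86016839]), 'torque': array([-0.00510324,  0.0310601 , -0.03313115]), 'grip_force': 0.0, 'opening': 0.09152124708581792}
scene {'camera_matrix': array([[457.71515286,   0.        , 316.60105499],
       [  0.        , 457.71515286, 249.60657081],
       [  0.        ,   0.        ,   1.        ]]), 'dist_coeffs': array([-0.11721481,  0.        ,  0.        ,  0.        ,  0.        ]), 'position': array([1.08835733, 0.06463757, 0.74541364]), 'attitude': array([-2.4022184 , -0.01571552,  1.74091673])}
top
[... 296 characters left out ...]
74676,  1.0125339 ]), 'attitude': array([-3.03941937, -0.00851127, -1.58956558])}
wrist {'camera_matrix': array([[410.18727723,   0.        , 320.30119617],
       [  0.        , 410.18727723, 242.23535082],
       [  0.        ,   0.        ,   1.        ]]), 'dist_coeffs': array([-0.08820355,  0.        ,  0.        ,  0.        ,  0.        ]), 'mount': array([[-5.11853802e-04, -9.69389224e-01, -2.45528551e-01,
         6.67963392e-02],
       [ 9.99999303e-01, -2.34886570e-04, -1.15732746e-03,
        -2.23441548e-04],
       [ 1.06422941e-03, -2.45528973e-01,  9.69388669e-01,
        -1.50415515e-01],
       [ 0.00000000e+00,  0.00000000e+00,  0.00000000e+00,
         1.00000000e+00]])}
```

View pics/top0.png

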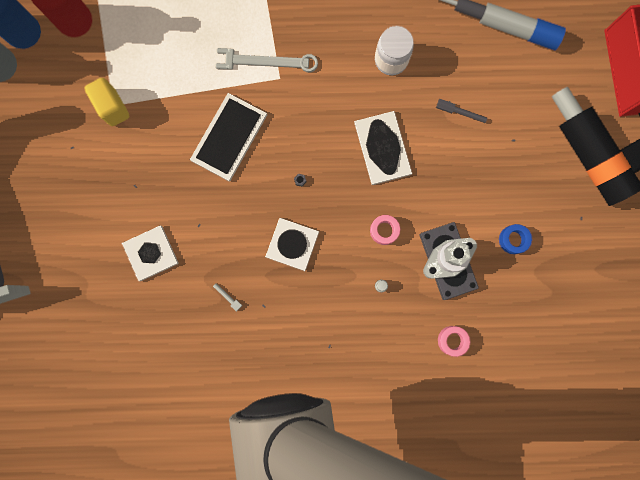

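View pics/scene0.png

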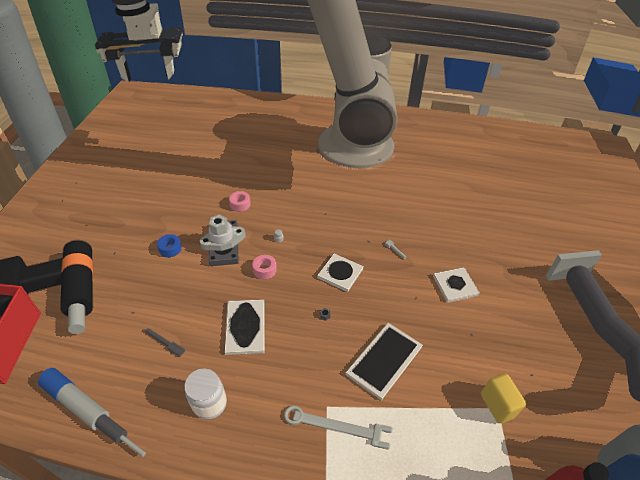

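The top view (image up ≈ +x, right ≈ −y) shows these pads:
- port pad at (230,137)
- ear pad at (384,147)
- collar pad at (293,244)
- hex pad at (150,253)

The stack is at (452,260), with pink and blue rings around it. The scene view agrees. Next I'll measure.

```bash
cat > h.py <<'E'
import numpy as np,cv2
from cell import robot
from scipy.spatial.transform import Rotation as Ro
def cam(n,st=None):
    m=robot.camera_model(n)
    if n!="wrist": R=Ro.from_euler('xyz',m['attitude']).as_matrix();p=np.array(m['position'])
    else:
        T=np.eye(4);T[:3,:3]=Ro.from_euler('xyz',st['tool_rot']).as_matrix();T[:3,3]=st['tool_pos']
        T=T@m['mount'];R=T[:3,:3];p=T[:3,3]
    return np.array(m['camera_matrix']),np.array(m['dist_coeffs']),R,p
def cast(c,px,z):
    K,d,R,p=c
    u=cv2.undistortPoints(np.float64(px).reshape(-1,1,2),K,d)[:,0]
    r=np.c_[u,np.ones(len(u))]@R.T
    return (p+r*((z-p[2])/r[:,2])[:,None])
def proj(c,X):
    K,d,R,p=c
    return cv2.projectPoints(np.float64(X).reshape(-1,1,3),Ro.from_matrix(R.T).as_rotvec(),-R.T@p,K,d)[0][:,0]
def blob(mask,px,c,z,hull=True):
    """connected blob nearest px -> world centre mm, size mm, yaw deg of long side"""
    cs,_=cv2.findContours(mask,cv2.RETR_EXTERNAL,cv2.CHAIN_APPROX_NONE)
    cs=[k for k in cs if cv2.contourArea(k)>40]
    k=min(cs,key=lambda k:abs(cv2.pointPolygonTest(k,tuple(map(float,px)),True)) if cv2.pointPolygonTest(k,tuple(map(float,px)),False)<0 else -1)
    W=(cast(c,k[:,0],z)[:,:2]*1000).astype(np.float32)
    h=cv2.convexHull(W);M=cv2.moments(h)
    (rc,sz,_)=r=cv2.minAreaRect(h);b=cv2.boxPoints(r);e=[b[1]-b[0],b[2]-b[1]];l=max(e,key=np.linalg.norm)
    yaw=(np.degrees(np.arctan2(l[1],l[0]))+90)%180-90
    return dict(rect=np.round(rc,1),cen=np.round([M['m10']/M['m00'],M['m01']/M['m00']],1),size=np.round(sorted(sz),1),yaw=round(float(yaw),1),area=M['m00'])
E
python3 - <<'E'
from h import *
I=cv2.imread('pics/top0.png');c=cam('top');g=cv2.cvtColor(I,cv2.COLOR_BGR2GRAY)
hsv=cv2.cvtColor(I,cv2.COLOR_BGR2HSV)
dark=(g<75).astype(np.uint8)*255; white=((hsv[:,:,1]<60)&(g>150)).astype(np.uint8)*255
for n,p in dict(port=(230,137),ear=(384,147),collar=(293,244),hex=(150,253)).items():
    print(n,'inlay',blob(dark,p,c,.013)); print('   board',blob(white,p,c,.010))
cv2.imwrite('pics/c.png',cv2.resize(I[205:315,395:505],(660,660)[:2],interpolation=cv2.INTER_CUBIC)[:600])
print(cast(c,[[457,252]],.082),cast(c,[[385,230],[515,239],[454,341],[381,286]],.02))
E
```

```text
port inlay {'rect': array([661.6, 127.7]), 'cen': array([661.5, 127.7]), 'size': array([ 60.9, 119.4]), 'yaw': -29.3, 'area': 7241.619655681541}
   board {'rect': array([661.6, 128.4]), 'cen': array([661.5, 128.3]), 'size': array([ 77. , 136.4]), 'yaw': -29.3, 'area': 10454.131127789384}
ear inlay {'rect': array([ 638.3, -139.5]), 'cen': array([ 638. , -139.5]), 'size': array([60.8, 88.1]), 'yaw': 43.0, 'area': 3880.025334691163}
   board {'rect': array([ 638. , -138.8]), 'cen': array([ 638. , -138.8]), 'size': array([ 72. , 115.1]), 'yaw': 13.9, 'area': 8263.946458327817}
collar inlay {'rect': array([472.3,  20.2]), 'cen': array([472.4,  20.1]), 'size': array([47., 48.]), 'yaw': -45.9, 'area': 1801.8968661685822}
   board {'rect': array([472.5,  20.6]), 'cen': array([472.5,  20.6]), 'size': array([71.4, 71.9]), 'yaw': -20.5, 'area': 5109.482325882487}
hex inlay {'rect': array([461.8, 261.3]), 'cen': array([461.6, 261.4]), 'size': array([32.2, 37.2]), 'yaw': 88.9, 'area': 928.2683444914874}
   board {'rect': array([461.6, 262. ]), 'cen': array([461.6, 262. ]), 'size': array([71. , 71.2]), 'yaw': -65.9, 'area': 5010.851092186291}
[[ 0.44809986 -0.2434116   0.082     ]] [[ 0.49213296 -0.13790349  0.02      ]
 [ 0.47291394 -0.35715263  0.02      ]
 [ 0.30479719 -0.24691906  0.02      ]
 [ 0.39792792 -0.12840927  0.02      ]]
```

View pics/c.png

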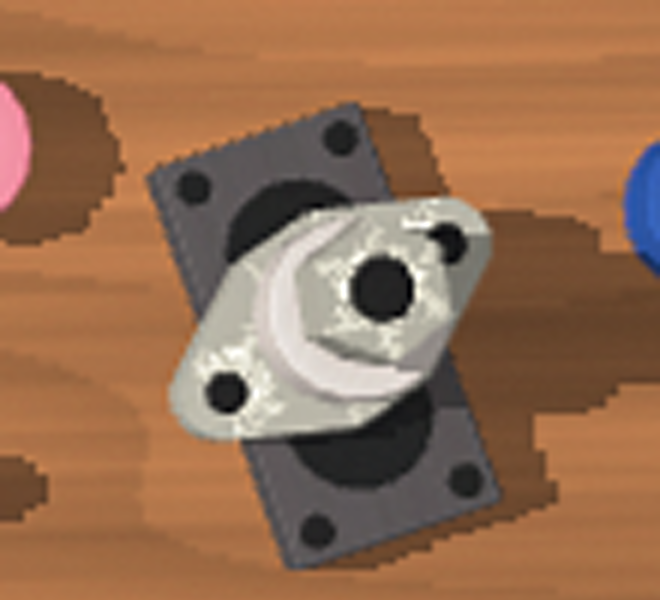

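The crop shows the stack clearly, from top to bottom:
- hex bore at about (382,287)
- ear holes at (227,392) and (447,242)
- port corners at (150,180), (355,103), (500,490) and (292,568)

I'll cast these, then work out the viewing pose.

```bash
cat >> h.py <<'E'
def go(x,y,z,yaw,st=None):
    """mm/deg target -> tool-frame shift (mm) and turn(rad) from measured pose; half-turn choice minding q6"""
    st=st or robot.observe();R=Ro.from_euler('xyz',st['tool_rot']).as_matrix();p=np.array(st['tool_pos'])
    d=R.T@(np.array([x,y,z])/1000-p);y0=np.degrees(np.arctan2(R[1,0],R[0,0]))
    out=[]
    for k in (yaw-180,yaw,yaw+180):
        k=(k+180)%360-180
        q6=np.arctan2(y,x)+np.pi/2-np.radians(k); q6=(q6+np.pi)%(2*np.pi)-np.pi
        dq=q6-st['qpos'][5]
        out.append((abs(dq),round(k,1),round(q6,2),round(dq,3)))
    o=min(out)
    print('shift mm',np.round(d*1000,1),'yaw',o[1],'q6',o[2],'tool-z turn',o[3],'steps',round(abs(o[3])/.125,1),'| now',np.round(p*1000,1),round(y0,1))
E
python3 - <<'E'
from h import *
c=cam('top')
f=lambda L:(np.array(L)+.5)/6-.5+[395,205]
print('hex',cast(c,f([[382,287]]),.082)*1000)
e=cast(c,f([[227,392],[447,242]]),.034)*1000;d=e[1]-e[0];print('ear',e.mean(0),np.linalg.norm(d),np.degrees(np.arctan2(d[1],d[0])))
p=cast(c,f([[150,180],[355,103],[500,490],[292,568]]),.018)*1000;d=p[1]-p[2]
print('port',p.mean(0),[np.linalg.norm(p[i]-p[i-1]) for i in range(4)],[np.degrees(np.arctan2(*(q)[1::-1])) for q in (p[0]-p[3],p[1]-p[2],p[0]-p[1])])
go(370,-235,250,-60)
E
```

```text
hex [[ 447.40466454 -245.36008221   82.        ]]
ear [ 442.86078428 -244.15391289   34.        ] 74.53599606770453 -57.13995780756596
port [ 439.09688175 -243.85213425   18.        ] [np.float64(115.25431294466199), np.float64(62.398299588866465), np.float64(115.57205965910583), np.float64(62.59516430863106)] [np.float64(18.081274058600957), np.float64(18.18247362215223), np.float64(109.53062184660408)]
shift mm [ 293.3 -199.   -15.5] yaw 120 q6 -1.09 tool-z turn -0.943 steps 7.5 | now [ 140.9 -505.5  234.2] 15.6
```

Next I'll hover over the stack for a wrist view.

Run:
```python
from h import *
go(445,-244,205,15)
```

```text
shift mm [ 363.1 -170.2   29.5] yaw 15 q6 0.81 tool-z turn 0.953 steps 7.6 | now [ 140.9 -505.5  234.2] 15.6
```

```bash
sed -i "s/out.append.*/t=(y0-k+180)%360-180; out.append((abs(t),round(k,1),round(q6,2),round(np.radians(t),3)))/" h.py
python3 -m jog '[[[1,0.036,-0.017,0.003,0],[1,0.072,-0.034,0.006,0],[1,0.108,-0.051,0.009,0],[1,0.145,-0.068,0.012,0],[1,0.181,-0.085,0.015,0]]]'
python3 -m jog '[[[1,0.036,-0.017,0.003,0],[1,0.072,-0.034,0.006,0],[1,0.108,-0.051,0.009,0],[1,0.145,-0.068,0.012,0],[1,0.181,-0.085,0.015,0]]]'
python3 -m jog '[[[1,0,0,0,0],[1,0,0,0,0]]]'
python3 - <<'E'
from h import *
go(445,-244,205,15)
s=robot.observe();I=robot.read_camera('wrist')[:,:,::-1];cv2.imwrite('pics/w1.png',I)
np.save('w1.npy',np.r_[s['tool_pos'],s['tool_rot']])
E
```

```text
time: 0.57
tool_pos: [0.2935, -0.3737, 0.2194]
tool_rot: [-3.141, 0.0, 0.271]
contact_force: [1.2, -1.6, -0.1]
opening: 0.0918
grip_force: 0.0
time: 0.98
tool_pos: [0.4452, -0.2431, 0.2045]
tool_rot: [-3.142, 0.0, 0.272]
contact_force: [-0.2, -0.3, -0.7]
opening: 0.0918
grip_force: 0.0
time: 1.15
tool_pos: [0.445, -0.243, 0.2041]
tool_rot: [-3.141, 0.001, 0.276]
contact_force: [-0.2, 0.4, -0.9]
opening: 0.092
grip_force: 0.0
shift mm [-0.3  1.  -0.9] yaw 15 q6 0.81 tool-z turn 0.014 steps 0.1 | now [ 445.  -243.   204.1] 15.8
```

View pics/w1.png

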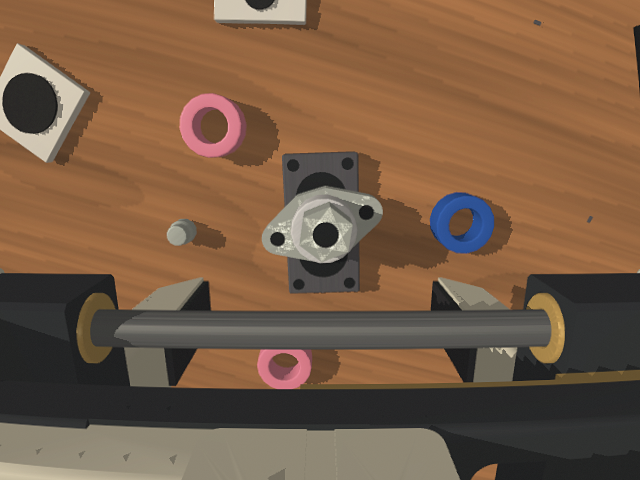

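The wrist view shows the stack at about (325,225), with the hex bore at (325,235). The fingers are clear on both sides. I'll zoom in.

Run:
```python
import cv2
I=cv2.imread('pics/w1.png');cv2.imwrite('pics/w1c.png',cv2.resize(I[145:300,250:400],None,fx=3.8,fy=3.8,interpolation=cv2.INTER_CUBIC))
```

```text
(no output)
```

View pics/w1c.png

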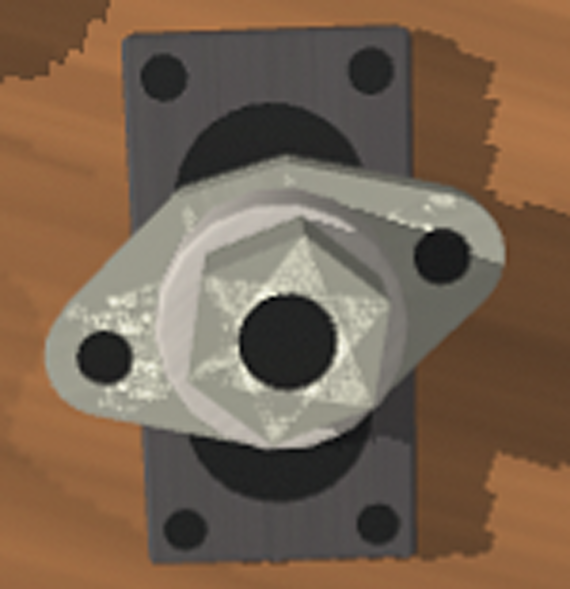

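Run:
```python
from h import *
v=np.load('w1.npy');c=cam('wrist',dict(tool_pos=v[:3],tool_rot=v[3:]))
f=lambda L:(np.array(L)+.5)/3.8-.5+[250,145]
an=lambda q:np.degrees(np.arctan2(q[1],q[0]))
bore=cast(c,f([[288,341]]),.082)[0]*1000
H=cast(c,f([[304,231],[390,296],[380,395],[275,440],[190,380],[204,277]]),.082)*1000
print('hex bore',bore,'hexmean',H.mean(0),'r',[round(np.linalg.norm(h-H.mean(0)),1) for h in H],'corner ang mod60',[round(an(h-H.mean(0))%60,1) for h in H])
e=cast(c,f([[105,357],[441,256]]),.034)*1000;print('ear',e.mean(0),np.linalg.norm(e[1]-e[0]),an(e[1]-e[0]))
P=cast(c,f([[125,38],[405,28],[413,555],[152,562]]),.018)*1000
print('port',P.mean(0),[round(np.linalg.norm(P[i]-P[i-1]),1) for i in range(4)],an(P[0]-P[3]),an(P[1]-P[2]))
h=cast(c,f([[164,77],[371,70],[185,528],[378,523]]),.018)*1000;print('portholes',h.mean(0),an(h[0]-h[2]),an(h[1]-h[3]),np.linalg.norm(h[0]-h[2]))
cc,r=cv2.minEnclosingCircle(np.float32(cast(c,f([[160,320],[200,222],[280,191],[405,330],[275,449]]),.058)[:,:2]*1000));print('collar',cc,r)
# collar pad check, left
I=cv2.imread('pics/w1.png');g=cv2.cvtColor(I,6);print(blob((g<70).astype(np.uint8)*255,(30,102),c,.013))
```

```text
hex bore [ 448.88283307 -244.87157692   82.        ] hexmean [ 449.65136283 -245.1150273    82.        ] r [np.float64(19.4), np.float64(19.3), np.float64(19.5), np.float64(19.4), np.float64(19.8), np.float64(18.9)] corner ang mod60 [np.float64(8.9), np.float64(8.9), np.float64(12.4), np.float64(7.6), np.float64(9.4), np.float64(10.3)]
ear [ 444.37350258 -243.1013095    34.        ] 73.8855597414821 -57.112345055088916
port [ 441.38487505 -244.4937482    18.        ] [np.float64(118.4), np.float64(59.4), np.float64(118.8), np.float64(60.1)] 17.54874029618235 17.878436338369774
portholes [ 441.20326964 -244.70205394   18.        ] 17.583182256799635 17.5923517193539 101.8366490494727
collar (446.53216552734375, -243.66360473632812) 25.732725143432617
{'rect': array([475.,  20.]), 'cen': array([475. ,  20.4]), 'size': array([48.9, 50.6]), 'yaw': -81.8, 'area': 1971.727494255203}
```

Run:
```python
from h import *
go(449.2,-245,69,9.6)
```

```text
shift mm [  4.7   2.2 135.3] yaw 9.6 q6 0.9 tool-z turn 0.107 steps 0.9 | now [ 444.2 -244.2  204.3] 15.7
```

```bash
cat >> h.py <<'E'
def avg(n=6,save=None):
    S=[]
    for i in range(n):
        S.append(robot.observe());I=robot.read_camera('wrist')
    s=dict(S[-1]);
    for k in('tool_pos','tool_rot','qpos','contact_force'):
        A=np.array([np.array(q[k]) for q in S]); 
        if k=='tool_rot':A[:,0]%=2*np.pi
        s[k]=A.mean(0)
    s['sd']=np.array([q['tool_pos'] for q in S]).std(0)
    if save: cv2.imwrite(save+'.png',I[:,:,::-1])
    return s,np.ascontiguousarray(I[:,:,::-1])
E
python3 - <<'E'
from h import *
s,I=avg();print(s['sd']*1000,s['tool_rot'],s['opening'])
go(449.2,-245,69,9.6,s)
c=cam('wrist',s);f=lambda L:(np.array(L)+.5)/3.8-.5+[250,145]
print(cast(c,f([[288,341]]),.082)*1000, cast(c,f([[105,357],[441,256]]),.034).mean(0)*1000,cast(c,f([[164,77],[371,70],[185,528],[378,523]]),.018).mean(0)*1000)
E
```

```text
[0.33730973 0.60230257 0.18853157] [3.14158137e+00 4.58068629e-04 2.71101533e-01] 0.09195721414208151
shift mm [  5.7   1.2 135.6] yaw 9.6 q6 0.9 tool-z turn 0.104 steps 0.8 | now [ 443.5 -245.3  204.6] 15.5
[[ 447.26974509 -247.33537126   82.        ]] [ 442.80806646 -245.57020864   34.        ] [ 439.6392711  -247.16420552   18.        ]
```

Run:
```python
from h import *
s,I=avg(4);go(447.4,-247,70,9.6,s)
```

```text
shift mm [  3.4   2.4 134.8] yaw 9.6 q6 0.9 tool-z turn 0.103 steps 0.8 | now [ 443.5 -245.6  204.8] 15.5
```

```bash
python3 -m jog '[[[0.3,0.0034,0.0024,0.03,0.103],[0.3,0.0034,0.0024,0.06,0.103],[0.3,0.0034,0.0024,0.085,0.103],[0.3,0.0034,0.0024,0.1,0.103],[0.3,0.0034,0.0024,0.1,0.103]]]' 15
python3 -m jog '[[[0.3,0,0,0.012,0],[0.3,0,0,0.024,0],[0.3,0,0,0.034,0],[0.3,0,0,0.034,0],[0.3,0,0,0.034,0]]]' 15
python3 - <<'E'
from h import *
s,I=avg(3,'pics/w2');go(447.4,-247,70,9.6,s)
E
```

```text
time: 2.12
tool_pos: [0.4461, -0.2451, 0.1016]
tool_rot: [-3.137, 0.004, 0.168]
contact_force: [-1.8, 0.7, -0.3]
opening: 0.0632
grip_force: 0.0
time: 2.53
tool_pos: [0.4481, -0.2463, 0.0711]
tool_rot: [3.142, 0.0, 0.169]
contact_force: [0.2, -0.2, 0.4]
opening: 0.0596
grip_force: 0.0
shift mm [-1.   0.4  1.4] yaw 9.6 q6 0.9 tool-z turn 0.001 steps 0.0 | now [ 448.3 -246.5   71.4] 9.7
```

View pics/w2.png

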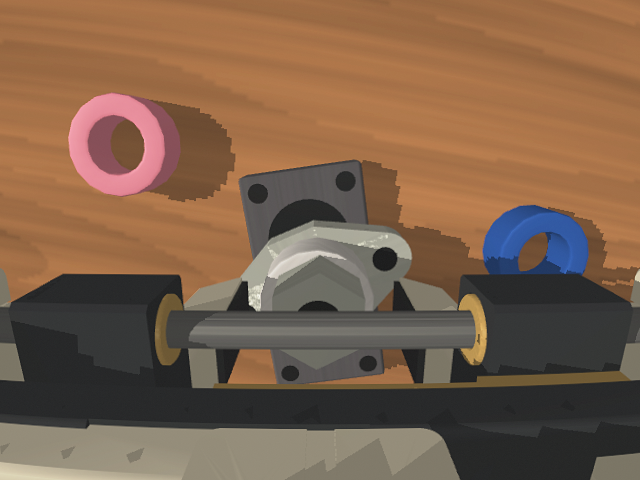

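The hex (corner at (320,258)) is centred between the fingers, and its flats are parallel to them. Next I'll close and lift straight up.

```bash
python3 -m jog '[[[-0.1,0,0,0,0],[-0.2,0,0,0,0],[-0.4,0,0,0,0],[-0.4,0,0,0,0],[-0.4,0,0,0,0]]]' 20
python3 -m jog '[[[-0.6,0,0,0,0],[-0.6,0,0,0,0],[-0.6,0,0,0,0]]]' 20
python3 -m jog '[[[-0.6,0,0,-0.005,0],[-0.6,0,0,-0.015,0],[-0.6,0,0,-0.035,0],[-0.6,0,0,-0.065,0],[-0.6,0,0,-0.1,0]]]' 20
python3 - <<'E'
from h import *
s,I=avg(3);go(461,261,150,24,s);print(s['opening'],s['grip_force'],s['qpos'])
E
```

```text
time: 3.1
tool_pos: [0.448, -0.2462, 0.0709]
tool_rot: [3.141, -0.0, 0.169]
contact_force: [-0.9, 0.1, 1.0]
opening: 0.0338
grip_force: 19.9
time: 3.35
tool_pos: [0.448, -0.2462, 0.0708]
tool_rot: [3.141, -0.0, 0.169]
contact_force: [-1.1, 0.6, 2.0]
opening: 0.034
grip_force: 19.9
time: 3.77
tool_pos: [0.4471, -0.2455, 0.1712]
tool_rot: [-3.139, 0.002, 0.169]
contact_force: [1.0, -0.2, -0.6]
opening: 0.0336
grip_force: 19.9
shift mm [  96.8 -499.1   23.9] yaw 24 q6 1.67 tool-z turn -0.25 steps 2.0 | now [ 449.3 -247.2  175.7] 9.7
0.033726463174367144 19.929810394824017 [-6.52438584e-01  3.73312069e-01  1.65219622e+00 -1.02780734e-05
  1.11005899e+00  7.49530561e-01]
```

```bash
python3 -m jog '[[[-0.6,0.002,-0.035,0,-0.05],[-0.6,0.005,-0.07,0,-0.1],[-0.6,0.008,-0.105,0,-0.15],[-0.6,0.011,-0.14,0,-0.2],[-0.6,0.014,-0.175,0,-0.25]]]'
python3 - <<'E'
from h import *
s,I=avg(2);go(405,236,172,24.1,s)
E
```

```text
time: 4.33
tool_pos: [0.4312, -0.0697, 0.1699]
tool_rot: [-3.14, 0.001, 0.421]
contact_force: [1.4, 0.6, -2.1]
opening: 0.0336
grip_force: 19.9
shift mm [ 101.3 -286.7   -1.4] yaw 24.1 q6 1.68 tool-z turn 0.003 steps 0.0 | now [430.4 -67.  169.8] 24.3
```

```bash
python3 -m jog '[[[-0.6,0.012,-0.036,0,0],[-0.6,0.024,-0.072,0,0],[-0.6,0.036,-0.106,0,0],[-0.6,0.048,-0.14,0,0],[-0.6,0.06,-0.17,0,0]]]'
python3 -m jog '[[[-0.6,0.012,-0.036,0,0],[-0.6,0.024,-0.072,0,0],[-0.6,0.034,-0.096,0,0],[-0.6,0.041,-0.116,0,0],[-0.6,0.041,-0.116,0,0]]]'
python3 - <<'E'
from h import *
s,I=avg(5,'pics/w3');go(461.6,261.5,60,24.1,s)
c=cam('wrist',s);g=cv2.cvtColor(I,6)
px=proj(c,[[.4616,.2615,.013]])[0];print(px)
hs=cv2.cvtColor(I,40)
print(blob((g<70).astype(np.uint8)*255,px,c,.013));print(blob(((g>150)&(hs[:,:,1]<60)).astype(np.uint8)*255,px,c,.010))
E
```

```text
time: 4.85
tool_pos: [0.417, 0.1098, 0.1701]
tool_rot: [-3.141, 0.002, 0.418]
contact_force: [0.6, -0.6, -0.5]
opening: 0.0336
grip_force: 19.9
time: 5.27
tool_pos: [0.4077, 0.2337, 0.1699]
tool_rot: [-3.141, 0.001, 0.422]
contact_force: [-0.7, 0.1, -1.4]
opening: 0.0338
grip_force: 19.9
shift mm [ 61.4  -5.6 109.9] yaw 24.1 q6 1.67 tool-z turn -0.001 steps 0.0 | now [407.9 231.4 170. ] 24.1
[313.12246124 146.38995462]
{'rect': array([463.5, 264.5]), 'cen': array([463.6, 264.3]), 'size': array([32.9, 37.4]), 'yaw': 24.4, 'area': 951.163574563805}
{'rect': array([463.7, 264.4]), 'cen': array([463.6, 264.4]), 'size': array([71.2, 71.5]), 'yaw': -65.9, 'area': 5051.260143246502}
```

View pics/w3.png

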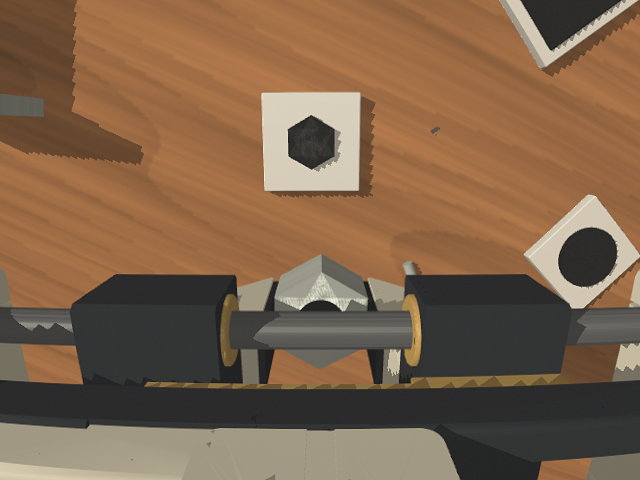

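The pad's hex inlay is at (312,142), aligned with the view. The held hex's front corner is at (321,254). I'll re-measure now that the arm has settled.

Run:
```python
from h import *
for i in range(2):
    s,I=avg(3);c=cam('wrist',s);g=cv2.cvtColor(I,6);px=proj(c,[[.4616,.2615,.013]])[0]
    print(s['tool_pos']*1000,s['tool_rot'],robot.observe()['qvel'].round(3));b=blob((g<70).astype(np.uint8)*255,px,c,.013);print(b['cen'])
go(*b['cen'],60,24.1,s)
top=cast(c,[[321,254]],s['tool_pos'][2]+.0112)[0]
R=Ro.from_euler('xyz',s['tool_rot']).as_matrix();print('hex corner in tool',R.T@(top-s['tool_pos'])*1000,'expect x 19.6')
```

```text
[408.44466192 229.88231909 170.47726329] [3.14131396e+00 6.91441580e-04 4.17160290e-01] [ 0.005 -0.001 -0.001  0.002 -0.     0.   ]
[463.8 262.6]
[408.5425608  230.24229451 170.70437792] [3.14143537e+00 7.44372894e-05 4.17361077e-01] [ 0.005  0.003 -0.002 -0.     0.001  0.001]
[464.  262.4]
shift mm [ 63.7  -6.9 110.7] yaw 24.1 q6 1.66 tool-z turn -0.003 steps 0.0 | now [408.5 230.2 170.7] 23.9
hex corner in tool [ 2.72999929e+01  1.00236245e-02 -1.12020307e+01] expect x 19.6
```

Run:
```python
from h import *
s,I=avg(2);c=cam('wrist',s);R=Ro.from_euler('xyz',s['tool_rot']).as_matrix()
for px,dz in (((321,254),-.0128),((321,272),.0112)):
    print(R.T@(cast(c,[px],s['tool_pos'][2]+dz)[0]-s['tool_pos'])*1000)
go(464,262.4,60,24.1,s)
```

```text
[20.48611959  0.02714807 12.80171382]
[ 2.06234587e+01  9.97285269e-03 -1.11982770e+01]
shift mm [ 63.6  -6.5 110.7] yaw 24.1 q6 1.66 tool-z turn -0.003 steps 0.0 | now [408.5 230.6 170.7] 23.9
```

```bash
python3 -m jog '[[[-0.6,0.03,-0.003,0.01,0],[-0.6,0.05,-0.0067,0.035,0],[-0.6,0.0627,-0.0067,0.065,0],[-0.6,0.0627,-0.0067,0.1,0],[-0.6,0.0627,-0.0067,0.12,0]]]'
python3 -m jog '[[[-0.6,0,0,0.005,0],[-0.6,0,0,0.008,0],[-0.6,0,0,0.008,0],[-0.6,0,0,0.008,0]]]'
python3 - <<'E'
from h import *
s,I=avg(3,'pics/w4');go(464-.9*.91,262.4-.9*.41,26,24.1,s)
E
```

```text
time: 6.33
tool_pos: [0.462, 0.2623, 0.0474]
tool_rot: [-3.142, 0.003, 0.419]
contact_force: [-0.8, 0.6, -1.9]
opening: 0.034
grip_force: 19.9
time: 6.67
tool_pos: [0.4639, 0.263, 0.0442]
tool_rot: [3.141, -0.003, 0.419]
contact_force: [-0.0, -0.4, -0.6]
opening: 0.0341
grip_force: 19.9
shift mm [-1.1  0.6 18.3] yaw 24.1 q6 1.67 tool-z turn -0.002 steps 0.0 | now [463.9 263.   44.3] 24.0
```

View pics/w4.png

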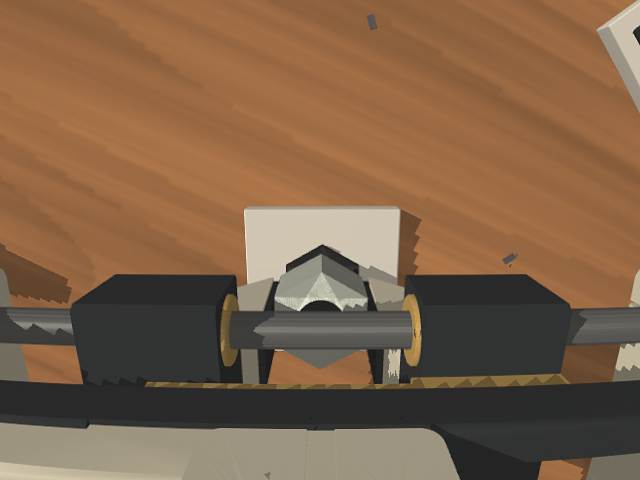

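The inlay's far corner shows at (322,245), just beyond the hex's lower corner at (321,254). I'll compare them in tool coordinates.

Run:
```python
from h import *
s,I=avg(3);c=cam('wrist',s);R=Ro.from_euler('xyz',s['tool_rot']).as_matrix()
for px,z in (((322,244.5),.013),((244,209),.010),((400,208),.010),((321,254),s['tool_pos'][2]-.0128)):
    print(R.T@(cast(c,[px],z)[0]-s['tool_pos'])*1000)
```

```text
[19.83759243  0.49758689 30.97563587]
[ 35.78679113 -35.07989916  34.00654808]
[36.22466971 36.06298534 34.02065246]
[20.47400727  0.02779382 12.84810648]
```

```bash
python3 -m jog '[[[-0.6,-0.0007,0.0005,0.008,0],[-0.6,-0.0007,0.0005,0.015,0],[-0.6,-0.0007,0.0005,0.0175,0],[-0.6,-0.0007,0.0005,0.018,0],[-0.6,-0.0007,0.0005,0.018,0]]]'
python3 -m jog '[[[-0.6,0,0,0.0003,0],[-0.2,0,0,0.0003,0],[0,0,0,0.0003,0],[0.1,0,0,0.0003,0],[0.1,0,0,0.0003,0]]]'
python3 -m jog '[[[0.1,0,0,-0.01,0],[0.1,0,0,-0.03,0],[0.1,0,0,-0.06,0],[0.1,-0.02,0,-0.1,0],[0.1,-0.055,0,-0.13,0]]]'
python3 -m jog '[[[0.3,0,0,0,0],[0.3,0,0,0,0],[0.3,0,0,0,0]]]'
python3 - <<'E'
from h import *
s,I=avg(3);c=cam('wrist',s);print(s['tool_pos'],s['contact_force'])
px=proj(c,[[.463,.262,.037]])[0].astype(int);print(px)
x,y=px;x0=max(x-60,0);y0=max(y-60,0);print(x0,y0)
cv2.imwrite('pics/w5.png',cv2.resize(I[y0:y0+120,x0:x0+120],None,fx=5,fy=5,interpolation=2))
E
```

```text
time: 7.38
tool_pos: [0.4624, 0.2618, 0.025]
tool_rot: [3.141, 0.0, 0.419]
contact_force: [-2.4, -1.8, 10.1]
opening: 0.0338
grip_force: 20.0
time: 7.8
tool_pos: [0.4622, 0.2618, 0.0239]
tool_rot: [3.142, 0.001, 0.419]
contact_force: [0.2, 0.1, 0.4]
opening: 0.0493
grip_force: 0.0
time: 8.22
tool_pos: [0.4192, 0.2424, 0.1523]
tool_rot: [3.141, -0.005, 0.419]
contact_force: [0.9, 0.7, 0.9]
opening: 0.0504
grip_force: 0.0
time: 8.47
tool_pos: [0.4174, 0.2418, 0.1497]
tool_rot: [3.141, -0.001, 0.419]
contact_force: [0.0, -0.3, 0.0]
opening: 0.0592
grip_force: 0.0
[0.41736288 0.24177664 0.14904003] [ 0.68166473 -0.08024911 -0.08365524]
[320 166]
260 106
```

View pics/w5.png

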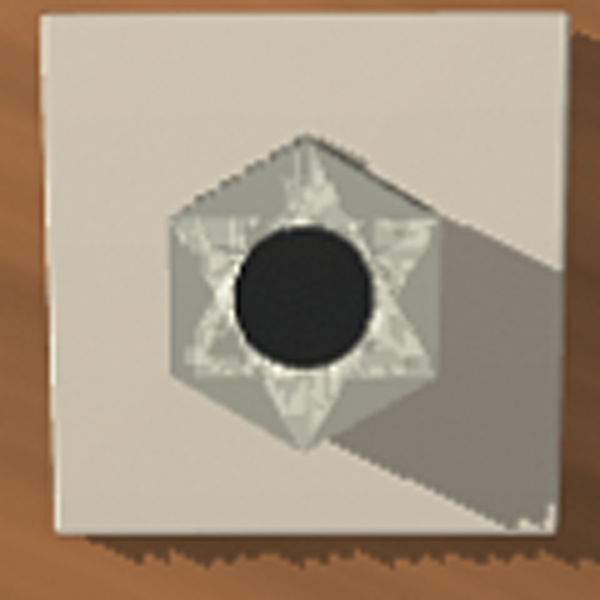

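The hex is seated on the inlay and aligned (bore at crop (304,297)). I'll quantify that, and work out the move back to the stack for the collar.

Run:
```python
from h import *
s,I=avg(2);c=cam('wrist',s);f=lambda L:(np.array(L)+.5)/5-.5+[260,106]
print(cast(c,f([[304,297]]),.037)*1000, cast(c,f([[42,14],[567,13],[556,533],[57,533]]),.010).mean(0)*1000)
go(405,-250,170,30,s)
go(446,-245,150,30,s)
```

```text
[[463.24244106 262.49350497  37.        ]] [464.01507016 262.62997012  10.        ]
shift mm [-211.1  444.3  -21.3] yaw 30 q6 0.49 tool-z turn -0.105 steps 0.8 | now [417.2 241.7 148.3] 24.0
shift mm [-171.6  456.4   -1.3] yaw 30 q6 0.54 tool-z turn -0.105 steps 0.8 | now [417.2 241.7 148.3] 24.0
```

```bash
python3 -m jog '[[[0.6,-0.016,0.032,0,0],[0.6,-0.032,0.065,-0.005,0],[0.6,-0.048,0.098,-0.01,0],[0.6,-0.065,0.131,-0.015,0],[0.6,-0.081,0.164,-0.02,0]]]'
python3 -m jog '[[[0.6,-0.016,0.032,0,0],[0.6,-0.032,0.065,0,0],[0.6,-0.048,0.098,0,0],[0.6,-0.065,0.131,0,0],[0.6,-0.081,0.164,0,0]]]'
python3 -m jog '[[[0.6,-0.016,0.032,0,0],[0.6,-0.032,0.065,0,0],[0.6,-0.048,0.098,0,0],[0.6,-0.064,0.128,0,0],[0.6,-0.064,0.128,0,0]]]'
python3 -m jog '[[[0.6,0,0,0,0],[0.6,0,0,0,0],[0.6,0,0,0,0]]]'
python3 - <<'E'
from h import *
s,I=avg(3);c=cam('wrist',s);np.save('w6.npy',np.r_[s['tool_pos'],s['tool_rot']]);print(s['tool_pos'],s['tool_rot'])
x,y=proj(c,[[.446,-.245,.05]])[0].astype(int);x0=max(x-90,0);y0=max(y-90,0);print(x0,y0)
cv2.imwrite('pics/w6.png',cv2.resize(I[y0:y0+160,x0:x0+180],None,fx=3.7,fy=3.7,interpolation=2));cv2.imwrite('pics/w6f.png',I)
E
```

```text
time: 9.13
tool_pos: [0.4094, 0.0575, 0.1691]
tool_rot: [-3.141, 0.001, 0.419]
contact_force: [0.5, -0.4, 0.0]
opening: 0.0734
grip_force: 0.0
time: 9.55
tool_pos: [0.4021, -0.1257, 0.169]
tool_rot: [-3.141, 0.001, 0.419]
contact_force: [0.7, 0.1, -0.7]
opening: 0.0737
grip_force: 0.0
time: 9.97
tool_pos: [0.396, -0.2725, 0.1689]
tool_rot: [3.139, 0.001, 0.414]
contact_force: [0.2, -0.6, -0.1]
opening: 0.0735
grip_force: 0.0
time: 10.22
tool_pos: [0.396, -0.2656, 0.1691]
tool_rot: [-3.14, 0.0, 0.42]
contact_force: [-0.2, 0.2, 0.5]
opening: 0.0736
grip_force: 0.0
[ 0.39618206 -0.26556605  0.16931286] [3.14248991e+00 2.47925465e-04 4.20207493e-01]
233 69
```

View pics/w6.png

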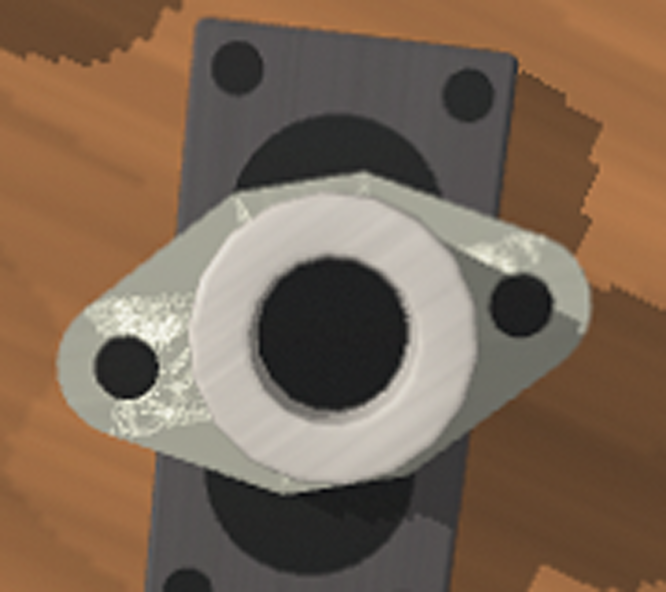

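The collar's outer ring spans crop x 190–476 and y 195–482. The ear holes are at (127,367) and (521,304), and the port holes at (237,68) and (468,95).

Run:
```python
from h import *
v=np.load('w6.npy');c=cam('wrist',dict(tool_pos=v[:3],tool_rot=v[3:]));f=lambda L:(np.array(L)+.5)/3.7-.5+[233,69]
an=lambda q:np.degrees(np.arctan2(q[1],q[0]))
W=cast(c,f([[190,337],[476,337],[333,195],[333,482]]),.058)*1000;print('collar',W.mean(0),np.linalg.norm(W[0]-W[1]),np.linalg.norm(W[2]-W[3]))
e=cast(c,f([[127,367],[521,304]]),.034)*1000;print('ear',e.mean(0),np.linalg.norm(e[1]-e[0]),an(e[1]-e[0]))
h=cast(c,f([[237,68],[468,95]]),.018)*1000;print('port holes',h,an(h[0]-h[1])-90)
s,I=avg(3);go(*W.mean(0)[:2],46,24,s)
```

```text
collar [ 445.64563231 -244.59655432   58.        ] 48.6117428539392 48.25987899379555
ear [ 444.4610738 -243.2142553   34.       ] 74.05954007912258 -56.96852062810763
port holes [[ 482.95326559 -208.13882926   18.        ]
 [ 496.34070053 -250.18437076   18.        ]] 17.661641611803972
shift mm [ 53.7   0.7 123.7] yaw 24 q6 0.65 tool-z turn 0.001 steps 0.0 | now [ 396.3 -265.9  169.7] 24.1
```

```bash
python3 -m jog '[[[1,0.03,0,0.01,0],[1,0.0537,0.0007,0.03,0],[1,0.0537,0.0007,0.06,0],[1,0.0537,0.0007,0.09,0],[1,0.0537,0.0007,0.11,0]]]' 20
python3 -m jog '[[[1,0,0,0.007,0],[1,0,0,0.013,0],[1,0,0,0.013,0],[1,0,0,0.013,0]]]' 20
python3 -m jog '[[[0.6,0,0,0,0],[0.4,0,0,0,0],[0.2,0,0,0,0],[0,0,0,0,0],[0,0,0,0,0]]]' 20
python3 -m jog '[[[-0.2,0,0,0,0],[-0.2,0,0,0,0],[-0.2,0,0,0,0]]]' 20
python3 - <<'E'
from h import *
s,I=avg(3);print(s['opening'],s['grip_force'],s['contact_force']);go(445.6,-244.6,46,24,s)
E
```

```text
time: 10.93
tool_pos: [0.445, -0.2443, 0.0573]
tool_rot: [-3.14, 0.001, 0.42]
contact_force: [-0.1, -0.3, -0.8]
opening: 0.0915
grip_force: 0.0
time: 11.27
tool_pos: [0.446, -0.2461, 0.0475]
tool_rot: [3.14, -0.001, 0.419]
contact_force: [-0.4, -0.7, 0.1]
opening: 0.0916
grip_force: 0.0
time: 11.68
tool_pos: [0.4456, -0.2457, 0.0469]
tool_rot: [3.141, -0.0, 0.419]
contact_force: [-0.3, 0.1, 0.4]
opening: 0.0632
grip_force: 0.0
time: 11.93
tool_pos: [0.4454, -0.2456, 0.0466]
tool_rot: [3.142, 0.0, 0.419]
contact_force: [-0.1, -0.3, 2.3]
opening: 0.0485
grip_force: 20.0
0.04893727256761037 20.000030180672184 [-0.72089554  0.3670406   1.88618109]
shift mm [ 0.6 -0.8  0.6] yaw 24 q6 0.65 tool-z turn -0.0 steps 0.0 | now [ 445.4 -245.6   46.6] 24.0
```

```bash
python3 -m jog '[[[-0.2,0,0,-0.005,0],[-0.2,0,0,-0.02,0],[-0.2,0,0,-0.045,0],[-0.2,0,0,-0.075,0],[-0.2,0,0,-0.11,0]]]' 20
python3 -m jog '[[[-0.2,0.011,-0.033,0,0],[-0.2,0.022,-0.066,0,0],[-0.2,0.033,-0.099,0,0],[-0.2,0.044,-0.132,0,0],[-0.2,0.055,-0.165,0,0]]]' 20
python3 -m jog '[[[-0.2,0.011,-0.033,0,0],[-0.2,0.022,-0.066,0,0],[-0.2,0.022,-0.066,0,0],[-0.2,0.022,-0.066,0,0],[-0.2,0.022,-0.066,0,0]]]' 20
python3 - <<'E'
from h import *
s,I=avg(3,'pics/w7');c=cam('wrist',s);g=cv2.cvtColor(I,6);print(s['opening'],s['tool_pos'])
px=proj(c,[[.474,.0203,.013]])[0];print(px)
hs=cv2.cvtColor(I,40)
print(blob((g<70).astype(np.uint8)*255,px,c,.013));b=blob(((g>150)&(hs[:,:,1]<60)).astype(np.uint8)*255,px,c,.010);print(b)
go(*b['cen'],46,24,s)
E
```

```text
time: 12.5
tool_pos: [0.4444, -0.2448, 0.1566]
tool_rot: [-3.138, 0.002, 0.419]
contact_force: [0.8, -0.6, -2.5]
opening: 0.0488
grip_force: 20.0
time: 12.92
tool_pos: [0.4279, -0.071, 0.1567]
tool_rot: [-3.141, 0.0, 0.418]
contact_force: [0.4, 0.4, -1.1]
opening: 0.0486
grip_force: 20.0
time: 13.33
tool_pos: [0.422, -0.0033, 0.1567]
tool_rot: [3.141, -0.0, 0.42]
contact_force: [0.5, -0.1, -1.9]
opening: 0.0487
grip_force: 20.0
0.0486918446221643 [ 0.42203931 -0.00375789  0.15663858]
[319.4977704  152.87932674]
{'rect': array([474.6,  21.3]), 'cen': array([474.7,  21.4]), 'size': array([48.5, 48.7]), 'yaw': -66.1, 'area': 1882.934918664907}
{'rect': array([474.9,  21.8]), 'cen': array([474.9,  21.7]), 'size': array([71.1, 71.6]), 'yaw': -20.5, 'area': 5074.3477478140085}
shift mm [ 58.6  -1.8 110.6] yaw 24 q6 1.2 tool-z turn -0.0 steps 0.0 | now [422.   -3.8 156.6] 24.0
```

View pics/w7.png

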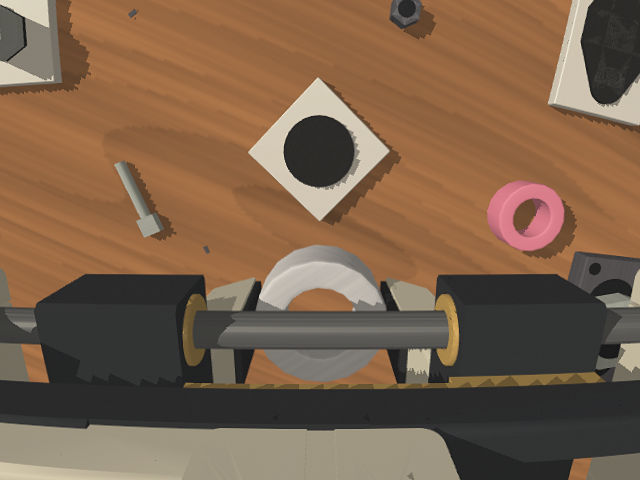

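The disc inlay is at (319,152). The held collar's lower front edge is at about (320,245).

Run:
```python
from h import *
s,I=avg(3);c=cam('wrist',s);R=Ro.from_euler('xyz',s['tool_rot']).as_matrix()
T=lambda px,z:R.T@(cast(c,[px],z)[0]-s['tool_pos'])*1000
print(T((320,245.5),s['tool_pos'][2]-.0126),T((320,262),s['tool_pos'][2]+.0114))
g=cv2.cvtColor(I,6);b=blob((g<70).astype(np.uint8)*255,(319,152),c,.013)['cen'];print(b);go(474.8,21.5,46,24,s)
```

```text
[24.17245435 -0.38482124 12.59619719] [ 24.41393185  -0.34520547 -11.40383457]
[474.8  20.9]
shift mm [ 58.7  -2.1 110.5] yaw 24 q6 1.2 tool-z turn -0.002 steps 0.0 | now [422.   -4.2 156.5] 23.9
```

```bash
python3 -m jog '[[[-0.2,0.03,-0.001,0.01,0],[-0.2,0.0585,-0.0016,0.03,0],[-0.2,0.0585,-0.0016,0.06,0],[-0.2,0.0585,-0.0016,0.095,0],[-0.2,0.0585,-0.0016,0.115,0]]]'
python3 -m jog '[[[-0.2,0,0,0.002,0],[-0.2,0,0,0.002,0],[-0.2,0,0,0.002,0],[-0.2,0,0,0.002,0]]]'
python3 - <<'E'
from h import *
s,I=avg(3,'pics/w8');go(474.7,21,25.6,24,s)
c=cam('wrist',s)
# board's far corner (pointing ahead): top-most white pixel
hs=cv2.cvtColor(I,40);g=I.min(2);m=((g>140)&(hs[:,:,1]<60)).astype(np.uint8);m[260:]=0
k=max(cv2.findContours(m,0,1)[0],key=cv2.contourArea)[:,0];p=k[k[:,1].argmin()];print('corner px',p)
R=Ro.from_euler('xyz',s['tool_rot']).as_matrix();print(R.T@(cast(c,[p],.010)[0]-s['tool_pos'])*1000,'expect x',36*np.sqrt(2)*np.cos(np.radians(.5)),'y ~',36*np.sqrt(2)*np.sin(np.radians(-20.5+45-24)))
E
```

```text
time: 14.05
tool_pos: [0.4735, 0.0218, 0.0386]
tool_rot: [-3.14, 0.003, 0.418]
contact_force: [-1.0, -0.3, -3.0]
opening: 0.0485
grip_force: 20.0
time: 14.38
tool_pos: [0.476, 0.0216, 0.0411]
tool_rot: [3.14, -0.003, 0.418]
contact_force: [0.5, 0.7, -2.4]
opening: 0.0487
grip_force: 20.0
shift mm [-1.4  0.2 15.5] yaw 24 q6 1.2 tool-z turn -0.0 steps 0.0 | now [475.8  21.7  41.1] 24.0
corner px [321 179]
[4.95770598e+01 4.49189083e-02 3.12272524e+01] expect x 50.90974968434518 y ~ 0.44428265475590434
```

```bash
python3 -m jog '[[[-0.2,-0.0013,0.0002,0.007,0],[-0.2,-0.0013,0.0002,0.013,0],[-0.2,-0.0013,0.0002,0.0155,0],[-0.2,-0.0013,0.0002,0.0158,0],[-0.2,-0.0013,0.0002,0.0158,0]]]'
python3 -m jog '[[[-0.2,0,0,0,0],[0.1,0,0,0,0],[0.2,0,0,0,0],[0.4,0,0,0,0],[0.4,0,0,0,0]]]'
python3 -m jog '[[[0.5,0,0,-0.01,0],[0.5,0,0,-0.03,0],[0.5,0,0,-0.06,0],[0.5,-0.02,0,-0.1,0],[0.5,-0.055,0,-0.13,0]]]'
python3 -m jog '[[[0.5,0,0,0,0],[0.5,0,0,0,0],[0.5,0,0,0,0],[0.5,0,0,0,0]]]'
python3 - <<'E'
from h import *
s,I=avg(3);c=cam('wrist',s);print(s['tool_pos'],s['contact_force'])
px=proj(c,[[.4747,.021,.037]])[0].astype(int)
x,y=px;x0=max(x-65,0);y0=max(y-60,0);print(x0,y0)
np.save('w9.npy',np.r_[s['tool_pos'],s['tool_rot']])
cv2.imwrite('pics/w9.png',cv2.resize(I[y0:y0+120,x0:x0+130],None,fx=4,fy=4,interpolation=2))
E
```

```text
time: 14.95
tool_pos: [0.4738, 0.0213, 0.0244]
tool_rot: [3.141, -0.001, 0.419]
contact_force: [-2.4, 0.3, 10.5]
opening: 0.0489
grip_force: 20.0
time: 15.37
tool_pos: [0.4734, 0.0213, 0.0235]
tool_rot: [-3.142, 0.0, 0.419]
contact_force: [0.4, -0.4, 0.7]
opening: 0.0627
grip_force: 0.0
time: 15.78
tool_pos: [0.4301, 0.0012, 0.1509]
tool_rot: [3.14, -0.003, 0.42]
contact_force: [0.5, -1.1, 1.1]
opening: 0.0689
grip_force: 0.0
time: 16.12
tool_pos: [0.4283, 0.0013, 0.1478]
tool_rot: [-3.141, 0.001, 0.419]
contact_force: [-0.2, 0.3, 0.7]
opening: 0.0689
grip_force: 0.0
[0.42819349 0.00138634 0.14772069] [0.02838586 0.07996078 0.29905172]
257 105
```

View pics/w9.png

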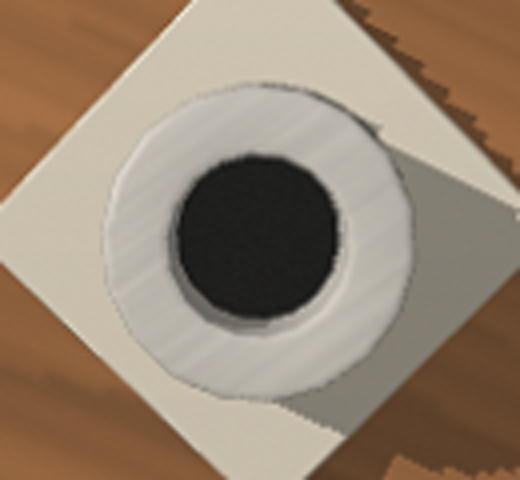

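The collar is seated, with its ring spanning crop x 105–413 and y 86–398. I'll quantify that and plan the ear flange pick.

Run:
```python
from h import *
s,I=avg(3);c=cam('wrist',s);f=lambda L:(np.array(L)+.5)/4-.5+[257,105]
W=cast(c,f([[105,242],[413,242],[259,86],[259,398]]),.037)*1000;print(W.mean(0))
hs=cv2.cvtColor(I,40);m=((I.min(2)>110)&(hs[:,:,1]<60)).astype(np.uint8)*255
print(blob(m,(320,190),c,.010))
go(443.5,-244,150,-57,s);go(443.5,-244,150,33,s);print(s['qpos'])
```

```text
[474.22099237  21.65013884  37.        ]
{'rect': array([474.9,  21.2]), 'cen': array([474.8,  21.2]), 'size': array([71.4, 71.7]), 'yaw': -20.6, 'area': 5094.293286200416}
shift mm [-85.9 230.4  -2.2] yaw -57 q6 2.06 tool-z turn 1.414 steps 11.3 | now [428.2   1.4 147.9] 24.0
shift mm [-85.9 230.4  -2.2] yaw 33 q6 0.49 tool-z turn -0.157 steps 1.3 | now [428.2   1.4 147.9] 24.0
[-1.76153855e-01  2.69894985e-01  1.90122072e+00 -8.97451679e-05
  9.72516218e-01  9.75530741e-01]
```

```bash
python3 -m jog '[[[1,-0.019,0.035,0,0.12],[1,-0.038,0.07,0,0.24],[1,-0.057,0.105,-0.005,0.36],[1,-0.076,0.141,-0.01,0.48],[1,-0.095,0.176,-0.015,0.6]]]'
python3 -m jog '[[[1,0,0,0,0.12],[1,0,0,0,0.24],[1,0,0,0,0.36],[1,0,0,0,0.48],[1,0,0,0,0.6]]]'
python3 -m jog '[[[1,0,0,0,0.11],[1,0,0,0,0.214],[1,0,0,0,0.214],[1,0,0,0,0.214],[1,0,0,0,0.214]]]'
python3 - <<'E'
from h import *
s,I=avg(3,'pics/w10');c=cam('wrist',s);np.save('w10.npy',np.r_[s['tool_pos'],s['tool_rot']]);print(s['tool_pos'],s['tool_rot'],s['sd'])
x,y=proj(c,[[.444,-.244,.034]])[0].astype(int);x0=max(x-90,0);y0=max(y-90,0);print(x0,y0)
cv2.imwrite('pics/w10c.png',cv2.resize(I[y0:y0+190,x0:x0+180],None,fx=3.1,fy=3.1,interpolation=2))
E
```

```text
time: 16.83
tool_pos: [0.4126, -0.2, 0.1639]
tool_rot: [-3.141, 0.0, -0.187]
contact_force: [2.0, 0.2, -0.0]
opening: 0.0912
grip_force: 0.0
time: 17.25
tool_pos: [0.413, -0.1984, 0.1635]
tool_rot: [3.141, 0.001, -0.788]
contact_force: [-0.0, -0.3, 0.3]
opening: 0.0916
grip_force: 0.0
time: 17.67
tool_pos: [0.413, -0.1982, 0.1638]
tool_rot: [3.141, 0.0, -0.992]
contact_force: [0.8, 0.3, -0.6]
opening: 0.0918
grip_force: 0.0
[ 0.41304026 -0.198239    0.16378865] [ 3.14148386e+00  9.50224180e-05 -9.92644133e-01] [1.72815844e-05 1.96437192e-05 4.21108259e-05]
230 64
```

View pics/w10c.png

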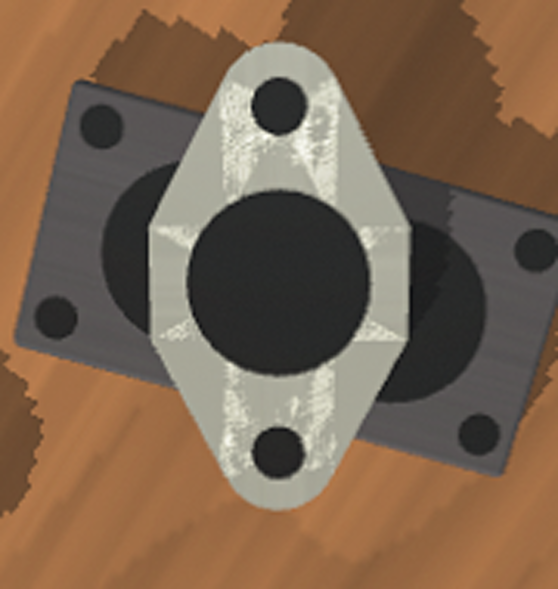

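The ear flange lies along the view: bore at (279,283), ear holes at (279,105) and (278,452). The port holes are at (102,127), (56,317), (536,250) and (479,434).

Run:
```python
from h import *
s,I=avg(2);c=cam('wrist',s);f=lambda L:(np.array(L)+.5)/3.1-.5+[230,64]
an=lambda q:np.degrees(np.arctan2(q[1],q[0]))
e=cast(c,f([[278,452],[279,105],[279,283]]),.034)*1000;print('ear',e[:2].mean(0),e[2],np.linalg.norm(e[1]-e[0]),an(e[1]-e[0]))
P=cast(c,f([[102,127],[536,250],[479,434],[56,317]]),.018)*1000;print('port',P.mean(0),an(P[0]-P[1]),an(P[3]-P[2]),np.linalg.norm(P[0]-P[1]))
go(*((e[:2].mean(0)+e[2])[:2]/2),29.5,-57.1,s)
```

```text
ear [ 444.5247968  -243.35533375   34.        ] [ 444.41946036 -243.39927828   34.        ] 74.2396184085255 -57.16251798596402
port [ 441.02574596 -244.82978507   18.        ] 17.676973029291627 17.553205684072193 102.00610691748317
shift mm [ 55.   -1.7 134.4] yaw -57.1 q6 2.07 tool-z turn 0.003 steps 0.0 | now [ 413.  -198.3  163.9] -56.9
```

```bash
python3 -m jog '[[[1,0.03,-0.001,0.01,0.003],[1,0.055,-0.0017,0.03,0.003],[1,0.055,-0.0017,0.065,0.003],[1,0.055,-0.0017,0.1,0.003],[1,0.055,-0.0017,0.12,0.003]]]' 25
python3 -m jog '[[[1,0,0,0.006,0],[1,0,0,0.013,0],[1,0,0,0.0135,0],[1,0,0,0.0135,0],[1,0,0,0.0135,0]]]' 25
python3 - <<'E'
from h import *
s,I=avg(3);print(s['contact_force']);go(444.45,-243.4,29.5,-57.1,s)
E
```

```text
time: 18.33
tool_pos: [0.443, -0.2428, 0.0407]
tool_rot: [3.14, 0.004, -0.998]
contact_force: [-1.3, 0.8, 0.8]
opening: 0.0916
grip_force: 0.0
time: 18.75
tool_pos: [0.4452, -0.2441, 0.0318]
tool_rot: [-3.141, -0.003, -0.998]
contact_force: [-1.2, 0.2, 0.1]
opening: 0.0917
grip_force: 0.0
[-0.36791755 -0.08112498  0.21209148]
shift mm [-0.9  0.3  2.2] yaw -57.1 q6 2.07 tool-z turn -0.001 steps 0.0 | now [ 445.2 -244.    31.7] -57.2
```

```bash
python3 -m jog '[[[0.8,-0.0007,0.0003,0.0018,0],[0.6,-0.0007,0.0003,0.0018,0],[0.4,-0.0007,0.0003,0.0018,0],[0.3,-0.0007,0.0003,0.0018,0],[0.2,-0.0007,0.0003,0.0018,0]]]' 30
python3 -m jog '[[[0,0,0,0,0],[0,0,0,0,0],[0,0,0,0,0],[0,0,0,0,0]]]' 30
python3 - <<'E'
from h import *
s,I=avg(3);print(s['contact_force'],s['opening'],s['grip_force']);go(444.45,-243.4,29.5,-57.1,s)
E
```

```text
time: 19.32
tool_pos: [0.4438, -0.2431, 0.0286]
tool_rot: [3.142, -0.0, -0.998]
contact_force: [0.8, 0.4, 0.4]
opening: 0.0631
grip_force: 0.0
time: 19.65
tool_pos: [0.4437, -0.2431, 0.0286]
tool_rot: [3.141, 0.0, -0.998]
contact_force: [-0.7, -0.7, 0.5]
opening: 0.0559
grip_force: 30.0
[-0.57453215 -0.41856512  0.37868782] 0.055581023706674275 29.999925792217255
shift mm [ 0.7 -0.5 -0.9] yaw -57.1 q6 2.07 tool-z turn -0.002 steps 0.0 | now [ 443.7 -243.1   28.6] -57.2
```

```bash
python3 -m jog '[[[0,0,0,-0.004,0],[0,0,0,-0.015,0],[0,0,0,-0.04,0],[0,0,0,-0.075,0],[0,0,0,-0.11,0]]]' 30
python3 -m jog '[[[0,-0.002,-0.02,-0.02,-0.1],[0,-0.004,-0.05,-0.04,-0.22],[0,-0.006,-0.08,-0.055,-0.34],[0,-0.008,-0.115,-0.06,-0.46],[0,-0.01,-0.137,-0.06,-0.58]]]'
python3 -m jog '[[[0,0,0,0,-0.12],[0,0,0,0,-0.24],[0,0,0,0,-0.36],[0,0,0,0,-0.48],[0,0,0,0,-0.58]]]'
python3 -m jog '[[[0,0,0,0,-0.05],[0,0,0,0,-0.081],[0,0,0,0,-0.081],[0,0,0,0,-0.081],[0,0,0,0,-0.081]]]'
python3 - <<'E'
from h import *
s,I=avg(4,'pics/w11');c=cam('wrist',s);g=cv2.cvtColor(I,6);print(s['opening'],s['tool_pos'],s['sd'])
px=proj(c,[[.640,-.139,.013]])[0];print(px)
hs=cv2.cvtColor(I,40)
b=blob(((g>150)&(hs[:,:,1]<60)).astype(np.uint8)*255,px,c,.010);print(b);print(blob((g<80).astype(np.uint8)*255,px,c,.013))
go(*b['cen'],46,b['yaw'],s)
E
```

```text
time: 20.22
tool_pos: [0.4428, -0.2423, 0.1389]
tool_rot: [3.141, 0.003, -0.998]
contact_force: [0.4, -0.3, -4.2]
opening: 0.0558
grip_force: 30.0
time: 20.63
tool_pos: [0.556, -0.1587, 0.2005]
tool_rot: [-3.141, -0.004, -0.412]
contact_force: [0.5, -0.3, -5.0]
opening: 0.0557
grip_force: 30.0
time: 21.05
tool_pos: [0.553, -0.1599, 0.198]
tool_rot: [-3.141, 0.001, 0.168]
contact_force: [-0.7, 0.4, -3.5]
opening: 0.0557
grip_force: 30.0
time: 21.47
tool_pos: [0.5533, -0.1603, 0.1983]
tool_rot: [-3.141, 0.001, 0.242]
contact_force: [-0.3, -0.8, -4.0]
opening: 0.056
grip_force: 30.0
0.05569869538931601 [ 0.55333272 -0.16033236  0.19844041] [5.01700245e-05 3.48287422e-05 7.02514994e-05]
[321.20889194 109.78842369]
{'rect': array([ 640.5, -138.9]), 'cen': array([ 640.4, -139. ]), 'size': array([ 71.6, 115.5]), 'yaw': 13.9, 'area': 8222.824825498974}
{'rect': array([ 640.3, -139.2]), 'cen': array([ 640.4, -139.2]), 'size': array([54.7, 98.1]), 'yaw': 13.8, 'area': 3904.299277239945}
shift mm [ 89.7   0.2 152.4] yaw 13.9 q6 1.11 tool-z turn -0.001 steps 0.0 | now [ 553.3 -160.3  198.4] 13.9
```

View pics/w11.png

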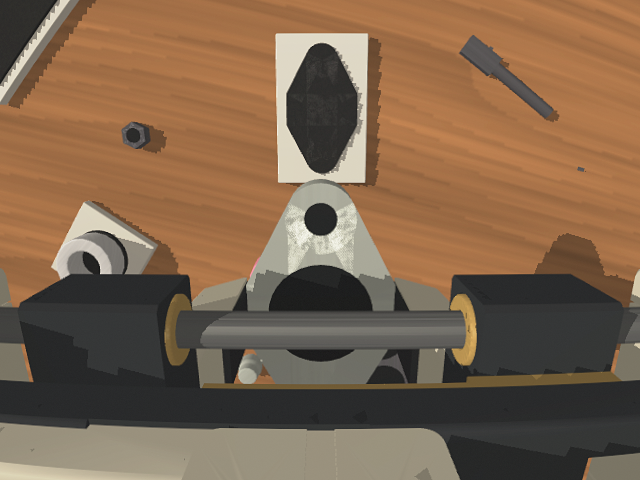

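The pad sits straight ahead at (321,109), and the held flange's front hole is at (320,219). That was my last picture view, so I'll use numbers from here.

Run:
```python
from h import *
s,I=avg(3);c=cam('wrist',s);R=Ro.from_euler('xyz',s['tool_rot']).as_matrix();g=cv2.cvtColor(I,6);z=s['tool_pos'][2]
m=((g<60)*255).astype(np.uint8);m[245:]=0
b=blob(m,(320,219),c,z+.0054);print('hole',b['size'],'tool xyz',R.T@(np.r_[b['cen']/1000,z+.0054]-s['tool_pos'])*1000)
print('front bottom edge',R.T@(cast(c,[(321,180)],z-.0106)[0]-s['tool_pos'])*1000)
p=[640.4,-139.0,23.6];print(R.T@(np.array(p)/1000-s['tool_pos'])*1000)
```

```text
hole [11.2 11.3] tool xyz [38.69808507 -0.43760429 -5.40257639]
front bottom edge [51.08636575 -0.15981841 10.59661384]
[8.95712123e+01 8.43332495e-02 1.74972206e+02]
```

```bash
python3 -m jog '[[[0,0.03,0,0.01,0],[0,0.06,0,0.03,0],[0,0.0883,0.0001,0.055,0],[0,0.0883,0.0001,0.09,0],[0,0.0883,0.0001,0.12,0]]]'
python3 -m jog '[[[0,0,0,0.02,0],[0,0,0,0.03,0],[0,0,0,0.035,0],[0,0,0,0.035,0],[0,0,0,0.035,0]]]'
python3 - <<'E'
from h import *
s,I=avg(4);print(s['contact_force'],s['opening'],s['sd'])
c=cam('wrist',s);R=Ro.from_euler('xyz',s['tool_rot']).as_matrix()
p=[640.4,-139.0,23.6];print('pad in tool',R.T@(np.array(p)/1000-s['tool_pos'])*1000,s['tool_rot'])
hs=cv2.cvtColor(I,40);m=((I.min(2)>140)&(hs[:,:,1]<60)).astype(np.uint8);m[270:]=0
# far board edge: for columns near the middle, first white row
for u in (290,321,350):
    r=np.nonzero(m[:,u])[0]; print(u,r[:1],(R.T@(cast(c,[(u,r[0])],.010)[0]-s['tool_pos'])*1000) if len(r) else '')
k=max(cv2.findContours(m,0,1)[0],key=cv2.contourArea)[:,0]
for r in (k[k[:,0].argmin()],k[k[:,0].argmax()]):print(r,R.T@(cast(c,[r],.010)[0]-s['tool_pos'])*1000)
E
```

```text
time: 22.23
tool_pos: [0.6403, -0.1386, 0.0766]
tool_rot: [3.141, -0.0, 0.244]
contact_force: [-1.4, -1.2, -4.3]
opening: 0.0557
grip_force: 30.0
time: 22.65
tool_pos: [0.6401, -0.1397, 0.0451]
tool_rot: [3.14, -0.002, 0.243]
contact_force: [-0.5, 0.2, -2.8]
opening: 0.0561
grip_force: 30.0
[-0.29171218 -0.15811679 -3.01087302] 0.05572162256404794 [1.01626839e-04 3.31946915e-05 2.00676934e-04]
pad in tool [ 0.26673063 -0.73002009 21.84174969] [ 3.13978513e+00 -2.66386601e-03  2.42661943e-01]
290 [159] [ 58.03322381 -13.99011162  35.57173499]
321 [159] [58.00771457 -0.14354561 35.59669509]
350 [159] [58.01776469 12.81109107 35.62013773]
[241 160] [ 57.70833451 -35.98945465  35.5311051 ]
[399 176] [50.52589493 35.10188634 35.64047155]
```

```bash
python3 -m jog '[[[0,-0.001,-0.0002,0.008,0],[0,-0.0011,-0.0002,0.016,0],[0,-0.0011,-0.0002,0.0205,0],[0,-0.0011,-0.0002,0.0218,0],[0,-0.0011,-0.0002,0.022,0]]]'
python3 -m jog '[[[0,0,0,0,0],[0.2,0,0,0,0],[0.3,0,0,0,0],[0.5,0,0,0,0],[0.5,0,0,0,0]]]'
python3 -m jog '[[[0.5,0,0,-0.01,0],[0.5,0,0,-0.03,0],[0.5,0,0,-0.06,0],[0.5,-0.02,0,-0.1,0],[0.5,-0.06,0,-0.13,0]]]'
python3 -m jog '[[[0.5,0,0,0,0],[0.5,0,0,0,0],[0.5,0,0,0,0],[0.5,0,0,0,0]]]'
python3 - <<'E'
from h import *
s,I=avg(4,'pics/w12');c=cam('wrist',s);print(s['tool_pos'],s['sd'])
g=cv2.cvtColor(I,6);hs=cv2.cvtColor(I,40)
px=proj(c,[[.6404,-.139,.029]])[0];print(px)
white=((g>150)&(hs[:,:,1]<60)).astype(np.uint8)*255
print('board',blob(white,px,c,.010))
dk=((g<60)*255).astype(np.uint8)
for d in (-37,0,37):
    X=np.array([640.4+d*.971,-139+d*.24,29])/1000;b=blob(dk,proj(c,[X])[0],c,.029);print(d,b['cen'],b['size'])
E
```

```text
time: 23.27
tool_pos: [0.6377, -0.1392, 0.0231]
tool_rot: [-3.141, 0.001, 0.243]
contact_force: [-7.1, 1.8, 13.4]
opening: 0.0555
grip_force: 30.0
time: 23.68
tool_pos: [0.6382, -0.1395, 0.0214]
tool_rot: [3.141, -0.0, 0.243]
contact_force: [-0.2, -0.2, -0.4]
opening: 0.067
grip_force: 0.0
time: 24.1
tool_pos: [0.5906, -0.1516, 0.1478]
tool_rot: [3.139, -0.005, 0.245]
contact_force: [-1.0, -0.3, 1.2]
opening: 0.0689
grip_force: 0.0
time: 24.43
tool_pos: [0.5883, -0.1514, 0.1436]
tool_rot: [-3.141, 0.001, 0.243]
contact_force: [-0.5, 0.4, 0.3]
opening: 0.069
grip_force: 0.0
[ 0.58832273 -0.15130185  0.14332213] [1.13973282e-05 3.57785215e-05 1.39269065e-04]
[322.32368507 159.95107638]
board {'rect': array([ 640.6, -139. ]), 'cen': array([ 643.2, -135.2]), 'size': array([ 71.5, 114.8]), 'yaw': 13.9, 'area': 7376.077093170956}
-37 [ 603.2 -147.1] [10.7 10.9]
0 [ 639.1 -138.2] [38.6 39. ]
37 [ 675.1 -129.3] [10.5 10.8]
```

Run:
```python
from h import *
I=np.ascontiguousarray(robot.read_camera('top')[:,:,::-1]);cv2.imwrite('pics/top1.png',I);c=cam('top');g=cv2.cvtColor(I,6);hs=cv2.cvtColor(I,40)
# is the wrist in the way? board + holes
dk=((g<60)*255).astype(np.uint8);wh=((g>110)&(hs[:,:,1]<70)).astype(np.uint8)*255
for n,X,z in (('ear',(.638,-.139),.029),('collar',(.4725,.0205),.037),('hex',(.4616,.2618),.037)):
    px=proj(c,[[*X,z]])[0]
    try: print(n,'bore',{k:v for k,v in blob(dk,px,c,z).items() if k in('cen','size')})
    except Exception as e: print(n,e)
    b=blob(wh,px,c,.010);print('  board',b['rect'],b['size'],b['yaw'])
s,J=avg(1);print(s['qpos'].round(2))
```

```text
ear bore {'cen': array([ 655.9, -126.9]), 'size': array([20. , 43.3])}
  board [ 489.6 -167.5] [255.1 396.9] -20.2
collar bore {'cen': array([470.8,  20.5]), 'size': array([23.2, 23.3])}
  board [472.5  20.3] [72.  72.1] -20.5
hex bore {'cen': array([461. , 262.1]), 'size': array([14.8, 15. ])}
  board [461.6 261.2] [72.8 73.1] -65.8
[-0.38  0.57  1.41 -0.    1.16  0.95]
```

```bash
python3 -m jog '[[[1,-0.038,0.01,-0.01,0],[1,-0.076,0.019,-0.02,0],[1,-0.114,0.029,-0.03,0],[1,-0.152,0.039,-0.03,0],[1,-0.19,0.048,-0.03,0]]]'
python3 -m jog '[[[1,-0.038,0.01,0,-0.065],[1,-0.046,0.012,0,-0.065],[1,-0.046,0.012,0,-0.065],[1,-0.046,0.012,0,-0.065],[1,-0.046,0.012,0,-0.065]]]'
python3 - <<'E'
from h import *
s,I=avg(4,'pics/w13');c=cam('wrist',s);print(s['tool_pos'],s['tool_rot'],s['sd'])
g=cv2.cvtColor(I,6);hs=cv2.cvtColor(I,40)
an=lambda q:np.degrees(np.arctan2(q[1],q[0]))
u=np.array([np.cos(np.radians(17.6)),np.sin(np.radians(17.6))]);w=np.array([-u[1],u[0]])
dk=((g<45)*255).astype(np.uint8);L=[]
for a,b in ((51,22),(51,-22),(-51,22),(-51,-22)):
    X=np.r_[(np.array([441,-244.8])+a*u+b*w),18]/1000;q=proj(c,[X])[0];r=blob(dk,q,c,.018);L.append(r['cen']);print(q.round(),r['cen'],r['size'])
L=np.array(L);print('port',L.mean(0),an(L[0]-L[2]),an(L[1]-L[3]))
m=((hs[:,:,1]<60)&(g<120)).astype(np.uint8)*255;print('outline',blob(m,proj(c,[[.441,-.2448,.018]])[0],c,.018))
I=np.ascontiguousarray(robot.read_camera('top')[:,:,::-1]);c=cam('top');g=cv2.cvtColor(I,6);hs=cv2.cvtColor(I,40);cv2.imwrite('pics/top2.png',I)
dk=((g<70)*255).astype(np.uint8);wh=((g>100)&(hs[:,:,1]<70)).astype(np.uint8)*255
for d in (-37,0,37):
    X=np.array([638+d*.971,-139+d*.24,29])/1000;b=blob(dk,proj(c,[X])[0],c,.029);print(d,b['cen'],b['size'])
b=blob(wh,proj(c,[[.638,-.139,.01]])[0],c,.010);print('board',b)
E
```

```text
time: 25.15
tool_pos: [0.4142, -0.2447, 0.1752]
tool_rot: [3.14, -0.001, 0.244]
contact_force: [0.5, -1.7, 0.6]
opening: 0.0907
grip_force: 0.0
time: 25.57
tool_pos: [0.3747, -0.2664, 0.1748]
tool_rot: [3.141, -0.001, 0.308]
contact_force: [0.1, -0.3, -0.7]
opening: 0.0915
grip_force: 0.0
[ 0.37473524 -0.26620951  0.1746524 ] [ 3.14145650e+00 -3.25801911e-04  3.08886269e-01] [5.62409214e-05 1.40982847e-04 7.76976089e-05]
[290.  62.] [ 483.4 -208.4] [8.1 8.5]
[352.  62.] [ 496.8 -250.6] [7.8 8.2]
[291. 204.] [ 385.9 -239.3] [8.5 8.8]
[350. 204.] [ 399.2 -281.2] [8.3 9.2]
port [ 441.325 -244.875] 17.584610080572517 17.407490879473443
outline {'rect': array([ 441.3, -244.9]), 'cen': array([ 441.3, -244.9]), 'size': array([ 61.4, 119. ]), 'yaw': 17.5, 'area': 7265.670712909894}
-37 [ 637.2 -139. ] [36.5 37.5]
0 [ 637.2 -139. ] [36.5 37.5]
37 [ 637.2 -139. ] [36.5 37.5]
board {'rect': array([ 637.4, -139.3]), 'cen': array([ 637.4, -139.1]), 'size': array([ 72.8, 116.4]), 'yaw': 13.9, 'area': 8407.948940541595}
```

Run:
```python
from h import *
s,I=avg(3);go(441.3,-244.9,12,17.55,s)
```

```text
shift mm [7.040e+01 1.000e-01 1.626e+02] yaw 17.6 q6 0.76 tool-z turn 0.003 steps 0.0 | now [ 374.2 -266.2  174.6] 17.7
```

```bash
python3 -m jog '[[[1,0.035,0,0.01,0.003],[1,0.07,0,0.03,0.003],[1,0.07,0,0.065,0.003],[1,0.07,0,0.1,0.003],[1,0.07,0,0.13,0.003]]]' 40
python3 -m jog '[[[1,0,0,0.012,0],[1,0,0,0.024,0],[1,0,0,0.029,0],[1,0,0,0.029,0],[1,0,0,0.029,0],[1,0,0,0.029,0]]]' 40 || true
python3 - <<'E'
from h import *
s,I=avg(4);print(s['contact_force'],s['sd']);go(441.3,-244.9,12,17.55,s)
E
```

```text
time: 26.38
tool_pos: [0.4406, -0.2447, 0.0429]
tool_rot: [-3.141, 0.0, 0.306]
contact_force: [0.6, 0.8, 0.6]
opening: 0.0916
grip_force: 0.0
[-0.66947283  0.70666083 -0.91506771] [0.00119262 0.00077213 0.00213243]
shift mm [ 2.1  1.9 29.2] yaw 17.6 q6 0.76 tool-z turn -0.001 steps 0.0 | now [ 438.8 -243.8   41.2] 17.5invalid input
```

```bash
python3 -m jog '[[[1,0.0004,0,0.012,0],[1,0.0004,0,0.024,0],[1,0.0004,0,0.03,0],[1,0.0004,0,0.031,0],[1,0.0004,0,0.031,0]]]' 40
python3 -m jog '[[[0.9,0,0,0,0],[0.8,0,0,0,0],[0.7,0,0,0,0]]]' 40
python3 - <<'E'
from h import *
s,I=avg(4);print(s['contact_force'],s['sd']);go(441.3,-244.9,12,17.55,s)
E
```

```text
time: 27.0
tool_pos: [0.4413, -0.2459, 0.0149]
tool_rot: [3.14, -0.001, 0.305]
contact_force: [-0.0, -0.4, 0.4]
opening: 0.0917
grip_force: 0.0
time: 27.25
tool_pos: [0.4411, -0.2456, 0.0144]
tool_rot: [3.14, -0.001, 0.305]
contact_force: [0.2, -0.4, -0.6]
opening: 0.0805
grip_force: 0.0
[ 0.38091484 -0.42130412 -0.44993936] [8.75877239e-05 8.08490912e-05 1.69760716e-04]
shift mm [ 0.5 -0.5  2.2] yaw 17.6 q6 0.76 tool-z turn -0.002 steps 0.0 | now [ 440.9 -245.5   14.2] 17.5
```

```bash
python3 -m jog '[[[0.6,0.0005,-0.0004,0.002,0],[0.5,0.0005,-0.0004,0.002,0],[0.4,0.0005,-0.0004,0.002,0],[0.3,0.0005,-0.0004,0.002,0],[0.1,0.0005,-0.0004,0.002,0]]]' 40
python3 -m jog '[[[0.1,0,0,0,0],[0.1,0,0,0,0],[0.1,0,0,0,0],[0.1,0,0,0,0]]]' 40
python3 - <<'E'
from h import *
s,I=avg(3);print(s['opening'],s['grip_force'],s['contact_force']);go(441.3,-244.9,12,17.55,s);go(574,179,200,-29.3,s)
E
```

```text
time: 27.87
tool_pos: [0.4411, -0.2449, 0.0116]
tool_rot: [3.141, 0.0, 0.305]
contact_force: [0.2, -0.5, -1.5]
opening: 0.0612
grip_force: 40.0
time: 28.2
tool_pos: [0.4411, -0.2449, 0.0116]
tool_rot: [3.141, 0.0, 0.305]
contact_force: [0.9, -1.6, -2.8]
opening: 0.0617
grip_force: 40.0
0.06157817462609543 39.99657869338989 [ 0.73937165 -1.3761794  -3.2035022 ]
shift mm [ 0.2  0.1 -0.4] yaw 17.6 q6 0.76 tool-z turn -0.002 steps 0.0 | now [ 441.1 -244.9   11.6] 17.5
shift mm [ 254.  -364.4 -188.4] yaw -29.3 q6 2.38 tool-z turn 0.816 steps 6.5 | now [ 441.1 -244.9   11.6] 17.5
```

```bash
python3 -m jog '[[[0.1,0,0,-0.004,0],[0.1,0,0,-0.015,0],[0.1,0,0,-0.04,0],[0.1,0,0,-0.075,0],[0.1,0,0,-0.11,0]]]' 40
python3 -m jog '[[[0.1,0.018,-0.026,-0.02,0],[0.1,0.036,-0.052,-0.04,0],[0.1,0.056,-0.082,-0.06,0],[0.1,0.078,-0.112,-0.078,0],[0.1,0.1,-0.144,-0.078,0]]]'
python3 -m jog '[[[0.1,0.022,-0.032,0,0],[0.1,0.044,-0.064,0,0],[0.1,0.066,-0.096,0,0],[0.1,0.088,-0.128,0,0],[0.1,0.11,-0.16,0,0]]]'
python3 -m jog '[[[0.1,0.022,-0.03,0,0.11],[0.1,0.042,-0.061,0,0.22],[0.1,0.042,-0.061,0,0.33],[0.1,0.042,-0.061,0,0.44],[0.1,0.042,-0.061,0,0.55]]]'
python3 -m jog '[[[0.1,0,0,0,0.11],[0.1,0,0,0,0.22],[0.1,0,0,0,0.266],[0.1,0,0,0,0.266],[0.1,0,0,0,0.266]]]'
python3 - <<'E'
from h import *
s,I=avg(5,'pics/w14');c=cam('wrist',s);g=cv2.cvtColor(I,6);hs=cv2.cvtColor(I,40);R=Ro.from_euler('xyz',s['tool_rot']).as_matrix();z=s['tool_pos'][2]
print(s['opening'],s['tool_pos'],s['sd'],s['contact_force'])
px=proj(c,[[.6635,.129,.013]])[0];print(px)
print('inlay',blob((g<60).astype(np.uint8)*255,px,c,.013));b=blob(((g>150)&(hs[:,:,1]<60)).astype(np.uint8)*255,px,c,.010);print('board',b)
go(*b['rect'],24.6,b['yaw'],s)
m=((g<45)*255).astype(np.uint8)
for y in(-22,22):
    q=proj(c,[s['tool_pos']+R@np.array([.051,y/1000,-.0064])])[0]
    r=blob(m,q,c,z+.0064);print('hole',q,r['size'],R.T@(np.r_[r['cen']/1000,z+.0064]-s['tool_pos'])*1000)
E
```

```text
time: 28.77
tool_pos: [0.4397, -0.2437, 0.1219]
tool_rot: [-3.138, 0.003, 0.305]
contact_force: [0.5, -0.6, -5.6]
opening: 0.0611
grip_force: 40.0
time: 29.18
tool_pos: [0.4945, -0.0764, 0.2033]
tool_rot: [3.138, -0.004, 0.304]
contact_force: [1.6, 0.1, -4.9]
opening: 0.0617
grip_force: 40.0
time: 29.6
tool_pos: [0.5493, 0.1102, 0.1992]
tool_rot: [-3.141, 0.002, 0.305]
contact_force: [1.1, -0.1, -5.8]
opening: 0.0616
grip_force: 40.0
time: 30.02
tool_pos: [0.5707, 0.1799, 0.1985]
tool_rot: [3.14, 0.003, -0.249]
contact_force: [-0.4, 0.3, -4.8]
opening: 0.0615
grip_force: 40.0
time: 30.43
tool_pos: [0.5712, 0.1789, 0.1991]
tool_rot: [3.14, 0.002, -0.509]
contact_force: [-0.7, 0.7, -5.5]
opening: 0.0614
grip_force: 40.0
0.06175979192619141 [0.5714736  0.17892137 0.19933843] [2.00705226e-04 1.52041770e-05 1.61281593e-04] [-1.55160629e-01  1.53927603e-03 -5.37076502e+00]
[319.98350462  88.46500747]
inlay {'rect': array([664.9, 127.3]), 'cen': array([659.1, 130.8]), 'size': array([115.2, 124.9]), 'yaw': 60.8, 'area': 10630.65947372187}
board {'rect': array([669.3, 125.8]), 'cen': array([669.3, 125.8]), 'size': array([ 77.7, 119.7]), 'yaw': -29.2, 'area': 9266.701421121834}
shift mm [111.5  -1.5 174.6] yaw -29.2 q6 2.27 tool-z turn -0.0 steps 0.0 | now [571.5 178.9 199.3] -29.2
hole [260.47409648 183.53093143] [9.5 9.9] [ 50.25904701 -23.258254    -6.46657854]
hole [385.87693549 183.50706935] [9.6 9.6] [50.41505851 20.87670148 -6.42962958]
```

```bash
python3 -m jog '[[[0.1,-0.02,0,-0.02,0],[0.1,-0.045,0,-0.04,0],[0.1,-0.045,0,-0.05,0],[0.1,-0.045,0,-0.05,0],[0.1,-0.045,0,-0.05,0]]]'
python3 - <<'E'
from h import *
robot.read_camera('wrist')
for _ in range(2):
    s,I=avg(4,'pics/w15');c=cam('wrist',s);g=cv2.cvtColor(I,6);hs=cv2.cvtColor(I,40);R=Ro.from_euler('xyz',s['tool_rot']).as_matrix();z=s['tool_pos'][2]
    px=proj(c,[[.6635,.129,.013]])[0];
    dk=(g<60).astype(np.uint8)*255
    b=blob(((g>150)&(hs[:,:,1]<60)).astype(np.uint8)*255,px,c,.010);print(px,'board',b,'inlay',blob(dk,px,c,.013))
    print(s['sd'],s['tool_rot'])
    m=((g<45)*255).astype(np.uint8)
    for y in(-22,22):
        q=proj(c,[s['tool_pos']+R@np.array([.051,y/1000,-.0064])])[0]
        r=blob(m,q,c,z+.0064);print('hole',R.T@(np.r_[r['cen']/1000,z+.0064]-s['tool_pos'])*1000)
go(*b['rect'],24.6,b['yaw'],s)
E
```

```text
time: 31.1
tool_pos: [0.5331, 0.201, 0.2502]
tool_rot: [-3.141, -0.002, -0.511]
contact_force: [0.2, -0.5, -6.9]
opening: 0.0616
grip_force: 40.0
[319.53168448  43.07549373] board {'rect': array([651.1, 136.5]), 'cen': array([651. , 136.5]), 'size': array([ 78.2, 103.5]), 'yaw': -29.4, 'area': 8050.187778717373} inlay {'rect': array([654. , 134.7]), 'cen': array([654. , 134.6]), 'size': array([61.2, 94.7]), 'yaw': -29.3, 'area': 5726.598156064516}
[9.04556174e-05 9.76507241e-05 3.34010319e-04] [ 3.14033135e+00  9.64289052e-04 -5.11582014e-01]
hole [ 50.22132435 -23.24115342  -6.47775011]
hole [50.32190255 20.85518204 -6.42222829]
[319.63884572  43.01314248] board {'rect': array([650.5, 136.4]), 'cen': array([650.4, 136.3]), 'size': array([ 78. , 104.5]), 'yaw': -29.4, 'area': 8108.251163669396} inlay {'rect': array([653.7, 134.3]), 'cen': array([653.7, 134.3]), 'size': array([60.6, 95.2]), 'yaw': -28.8, 'area': 5710.7370201821905}
[2.06377603e-05 7.92503591e-05 2.13528993e-04] [ 3.14041324e+00  1.08756466e-03 -5.11697133e-01]
hole [ 50.3106633  -23.29147382  -6.48219462]
hole [50.32912639 20.85381982 -6.43014924]
shift mm [134.4  -1.9 224. ] yaw -29.4 q6 2.29 tool-z turn 0.001 steps 0.0 | now [532.7 200.6 248.7] -29.3
```

```bash
python3 -m jog '[[[0.1,0.035,0,0.01,0],[0.1,0.07,0,0.02,0],[0.1,0.105,0,0.03,0],[0.1,0.135,-0.0004,0.05,0],[0.1,0.1496,-0.0004,0.08,0]]]'
python3 -m jog '[[[0.1,0,0,0.035,0],[0.1,0,0,0.065,0],[0.1,0,0,0.095,0],[0.1,0,0,0.115,0],[0.1,0,0,0.121,0]]]'
python3 -m jog '[[[0.1,0,0,0,0],[0.1,0,0,0,0],[0.1,0,0,0,0]]]'
python3 - <<'E'
from h import *
s,I=avg(4,'pics/w16');print(s['contact_force'],s['sd'],s['tool_rot'])
c=cam('wrist',s);R=Ro.from_euler('xyz',s['tool_rot']).as_matrix();z=s['tool_pos'][2]
print(s['tool_pos']*1000,'pad in tool',R.T@(np.array([663.4,129.1,24.6])/1000-s['tool_pos'])*1000)
hs=cv2.cvtColor(I,40);m=((I.min(2)>130)&(hs[:,:,1]<60)).astype(np.uint8);m[270:]=0
T=lambda u,v,zz:R.T@(cast(c,[(u,v)],zz)[0]-s['tool_pos'])*1000
for u in (270,290,321,350,370):
    r=np.nonzero(m[:,u])[0]; print(u,r[:1],r[-1:],T(u,r[0],.010) if len(r) else '')
k=max(cv2.findContours(m,0,1)[0],key=cv2.contourArea)[:,0];v0=k[:,1].min()
for dv in (4,12,20):
    r=np.nonzero(m[v0+dv])[0];print(v0+dv,r[0],r[-1],T(r[0],v0+dv,.01),T(r[-1],v0+dv,.01))
E
```

```text
time: 31.97
tool_pos: [0.668, 0.1257, 0.1712]
tool_rot: [-3.138, -0.007, -0.513]
contact_force: [0.3, -0.1, -6.0]
opening: 0.0616
grip_force: 40.0
time: 32.38
tool_pos: [0.6607, 0.1277, 0.0437]
tool_rot: [3.137, 0.007, -0.511]
contact_force: [-0.8, 0.4, -6.4]
opening: 0.0612
grip_force: 40.0
time: 32.63
tool_pos: [0.6648, 0.1283, 0.0509]
tool_rot: [-3.139, -0.003, -0.511]
contact_force: [0.3, 0.3, -4.3]
opening: 0.0616
grip_force: 40.0
[-0.01293449  0.15334727 -5.46475548] [2.20284466e-04 8.45887135e-06 1.79983444e-04] [ 3.14361682 -0.00317441 -0.51112576]
[664.62784868 128.30032716  50.88372566] pad in tool [-1.54551818 -0.04366323 26.27909417]
270 [0] [152] [125.67268125 -22.78193714  41.32906931]
290 [0] [153] [125.56487088 -14.12154017  41.31119696]
321 [0] [153] [125.49060601  -0.7326714   41.28385986]
350 [0] [152] [125.52243964  11.78678766  41.2586194 ]
370 [137] [152] [67.09271324 21.55607319 41.05336351]
4 1 357 [ 131.38342604 -148.87865597   41.60243889] [123.88705573  14.82937037  41.24726928]
12 0 347 [ 127.80709149 -149.67147696   41.59269086] [120.53829699  10.52931723  41.24534291]
20 0 337 [ 124.17459463 -149.94614707   41.58171572] [117.19517913   6.21239778  41.24346859]
```

Run:
```python
from h import *
s,I=avg(3)
c=cam('wrist',s);R=Ro.from_euler('xyz',s['tool_rot']).as_matrix();z=s['tool_pos'][2]
print(s['tool_pos']*1000,s['sd'],s['tool_rot'])
hs=cv2.cvtColor(I,40);m=((I.min(2)>130)&(hs[:,:,1]<60)).astype(np.uint8)
T=lambda u,v,zz:(R.T@(cast(c,[(u,v)],zz)[0]-s['tool_pos'])*1000).round(2)
for u in (260,280,321,360,380):
    r=np.nonzero(m[100:200,u])[0]+100
    r=r[r>=r[-1]-30] ; d=np.nonzero(np.diff(r)>1)[0]; r0=r[d[-1]+1] if len(d) else r[0]; print(u,r0,r[-1],T(u,r0-.5,.010),'inlay far edge',T(u,r[-1]+.5,.013))
for v in (141,145,150,160,180,200):
    r=np.nonzero(m[v,200:440])[0]+200;print(v,r[0],r[-1],T(r[0]-.5,v,.01)[1],T(r[-1]+.5,v,.01)[1])
g=cv2.cvtColor(I,6);mk=((g<45)*255).astype(np.uint8)
for y in(-22,22):
    q=proj(c,[s['tool_pos']+R@np.array([.0505,y/1000,-.0064])])[0]
    r=blob(mk,q,c,z+.0064);print('hole',r['size'],R.T@(np.r_[r['cen']/1000,z+.0064]-s['tool_pos'])*1000)
```

```text
[663.88108753 128.22806331  49.92498958] [1.51432869e-04 4.23388140e-06 2.67971542e-04] [ 3.14259263e+00 -1.65344938e-03 -5.11147439e-01]
260 135 151 [ 68.25 -28.36  40.07] inlay far edge [ 60.75 -28.15  37.05]
280 135 151 [ 68.2  -19.29  40.06] inlay far edge [ 60.71 -19.15  37.04]
321 140 152 [65.93 -0.75 40.03] inlay far edge [60.22 -0.75 37.03]
360 135 151 [68.18 16.88 40.02] inlay far edge [60.69 16.74 37.01]
380 135 151 [68.22 25.94 40.01] inlay far edge [60.73 25.74 37.  ]
141 236 406 -39.65 38.12
145 236 406 -39.72 38.2
150 237 406 -39.36 38.29Traceback (most recent call last):
  File "<stdin>", line 11, in <module>
IndexError: index 0 is out of bounds for axis 0 with size 0
```

```bash
python3 -m jog '[[[0.1,0.0008,0.0004,0.008,0],[0.1,0.0008,0.0004,0.015,0],[0.1,0.0008,0.0004,0.02,0],[0.1,0.0008,0.0004,0.022,0],[0.1,0.0008,0.0004,0.022,0]]]'
python3 -m jog '[[[0.1,0,0,0.001,0],[0.1,0,0,0.002,0],[0.1,0,0,0.0026,0],[0.1,0,0,0.0026,0]]]'
python3 - <<'E'
from h import *
s,I=avg(3);print(s['contact_force'],s['tool_pos'],s['tool_rot'])
E
```

```text
time: 33.4
tool_pos: [0.6632, 0.1273, 0.0255]
tool_rot: [3.14, 0.002, -0.511]
contact_force: [-0.0, -0.8, -5.5]
opening: 0.0616
grip_force: 40.0
time: 33.73
tool_pos: [0.6641, 0.1274, 0.0247]
tool_rot: [-3.141, -0.001, -0.511]
contact_force: [-2.1, 0.2, -2.5]
opening: 0.0617
grip_force: 40.0
[-1.46331524 -0.54257339 -2.48146575] [0.66411772 0.12743296 0.02467732] [ 3.14197832e+00 -7.62070639e-04 -5.11183592e-01]
```

```bash
python3 -m jog '[[[0.1,0,0,0.0004,0],[0.1,0,0,0.0007,0],[0.3,0,0,0.0007,0],[0.5,0,0,0.0007,0],[0.7,0,0,0.0007,0]]]'
python3 -m jog '[[[0.7,0,0,0,0],[0.7,0,0,-0.01,0],[0.7,0,0,-0.03,0],[0.7,0,0,-0.06,0],[0.7,-0.03,0,-0.1,0]]]'
python3 -m jog '[[[0.7,-0.03,0,-0.03,0],[0.7,-0.05,0,-0.06,0],[0.7,-0.05,0,-0.06,0],[0.7,-0.05,0,-0.06,0],[0.7,-0.05,0,-0.06,0]]]'
python3 - <<'E'
from h import *
robot.read_camera('wrist');s,I=avg(4,'pics/w17');c=cam('wrist',s);g=cv2.cvtColor(I,6);hs=cv2.cvtColor(I,40);print(s['tool_pos'],s['sd'])
px=proj(c,[[.6635,.129,.031]])[0];print(px)
an=lambda q:np.degrees(np.arctan2(q[1],q[0]))
b=blob(((g>150)&(hs[:,:,1]<60)).astype(np.uint8)*255,px,c,.010);print('board',b)
print('part',blob(((g<125)&(hs[:,:,1]<70)).astype(np.uint8)*255,px,c,.031))
u=np.array([np.cos(np.radians(-29.3)),np.sin(np.radians(-29.3))]);w=np.array([-u[1],u[0]]);L=[]
for a,bb in ((51,22),(51,-22),(-51,22),(-51,-22)):
    q=proj(c,[np.r_[(np.array([663.5,129])+a*u+bb*w),31]/1000])[0];r=blob(((g<45)*255).astype(np.uint8),q,c,.031);L.append(r['cen']);print(r['size'])
L=np.array(L);print('holes',L.mean(0),an(L[0]-L[2]),an(L[1]-L[3]))
E
```

```text
time: 34.3
tool_pos: [0.6645, 0.1274, 0.024]
tool_rot: [-3.141, -0.002, -0.511]
contact_force: [1.0, -0.1, 0.8]
opening: 0.0705
grip_force: 0.0
time: 34.72
tool_pos: [0.644, 0.1374, 0.117]
tool_rot: [3.141, -0.001, -0.514]
contact_force: [-0.6, -1.1, 0.4]
opening: 0.078
grip_force: 0.0
time: 35.13
tool_pos: [0.5985, 0.164, 0.177]
tool_rot: [-3.141, -0.001, -0.511]
contact_force: [-0.4, -0.4, -0.3]
opening: 0.0779
grip_force: 0.0
[0.59833857 0.16356225 0.17542482] [2.17496672e-05 8.03716062e-05 3.25833486e-04]
[319.15976443 127.39138467]
board {'rect': array([664.7, 129.1]), 'cen': array([658.7, 143.3]), 'size': array([ 77.1, 135.8]), 'yaw': -29.2, 'area': 7158.555869254284}
part {'rect': array([664.1, 128.6]), 'cen': array([664.2, 128.7]), 'size': array([ 61.9, 119.4]), 'yaw': -29.2, 'area': 7342.524162491551}
[14. 37.]
[14. 37.]
[8.7 8.8]
[8.  8.8]
holes [646.75  137.725] -49.648459350584076 -11.208344318926493
```

Run:
```python
from h import *
I=np.ascontiguousarray(robot.read_camera('top')[:,:,::-1]);cv2.imwrite('pics/top3.png',I);c=cam('top');g=cv2.cvtColor(I,6);hs=cv2.cvtColor(I,40)
dk=((g<70)*255).astype(np.uint8);wh=((g>100)&(hs[:,:,1]<70)).astype(np.uint8)*255
for n,X,z in (('ear',(.638,-.139),.029),('collar',(.4725,.0205),.037),('hex',(.4616,.2618),.037)):
    px=proj(c,[[*X,z]])[0];b=blob(dk,px,c,z);d=blob(wh,px,c,.010);print(n,b['cen'],b['size'],'board',d['rect'],d['size'])
print(robot.hand_in())
```

```text
ear [ 637.1 -138.8] [36.5 37.5] board [ 637.4 -138.9] [ 72.1 116.3]
collar [470.7  20.6] [23.2 24.9] board [472.5  20.3] [72.  72.1]
hex [705.6 171.7] [155.9 302.1] board [443.8 348.4] [276.1 423.9]
the job is handed in; nothing more can be done
None
```

I took the stack apart from the top and set all four parts flat on their matching pads, each within about 1.5 mm of centre by camera and with the two flanges lying along their inlays, then handed the job in at about 36 s of the 118 s allowed; no verdict was shown.

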